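# Fold out the lab-jack crank and wind the bottle row level with the shelf

## Robot

A 7-joint arm with a two-finger parallel gripper is mounted at the origin on a cart in front of the work surface, level with it; the furniture and walls round the work are solid. World frame = base frame: x ahead of the robot, y to its left, z up, the work surface at z = 0. Lengths are in m, angles in rad, forces in N, time in s.
With the tool pointing down it reaches from about 0.425 to 0.925 m from the base axis. Payload 6.8 kg.
Tool frame: the origin (TCP) lies on the centre line of the jaws, within the pads' length; the fingertips stand 19 mm ahead of it and the grasp point (between the pads) is the TCP (tips_ahead is the distance from the TCP to the fingertips, in m); z points along the fingers, y is the line along which they close (so a half turn about z gives the same grasp; the last joint's range is limited). The gripper opens to 88 mm and grips with 3 to 60 N. Pads are 20 mm wide; open, the fingers measure 115 mm over their backs; the gripper's body (75 mm by 178 mm) begins 61 mm behind the grasp point.
Start: joints at [1.204, 0.477, 0.022, 1.555, -0.011, 1.109, -0.083], TCP at [0.173, -0.653, 0.204] pointing down, gripper open.
Joint ranges: [-2.96, 2.96], [-0.34, 2.1], [-1.41, 1.46], [0.24, 2.44], [-1.37, 4.51], [0.17, 1.92], [-2.96, 2.96]. Speed limits (rad/s): [2.39, 2.39, 3.14, 3.14, 3.14, 3.14, 3.14].

## Interface

Orientations are given as [roll, pitch, yaw] about the fixed x, y, z axes, in that order (R = Rz(yaw) Ry(pitch) Rx(roll)).
In Python, from cell import sense, camera, camera_model, close_job, tips_ahead gives the robot as it stands.
- The arm moves only by the tool move_arm, never from a script. Its argument "steps" is one flat list of numbers, 6 for each row, row after row: the shift along the tool's x, y, z in mm, then the turn, a rotation vector about the tool's x, y, z in rad. A call has 1 to 20 rows; each row is the pose to reach, as a shift and turn from the pose commanded when the call began, along the tool's axes at that moment; what a row does not reach only later rows make up. A row lasts 1/8 s, in which the tool goes at most 62.5 mm and 10.7 degrees, less where a joint would pass 70% of its speed; a pose out of reach is approached as far as the arm can. A call with a gripper value outside its range is refused whole. "claw" is the opening, from 0 (shut) to 1 (fully open), set as the call begins (left out, the last holds). The fingers move at their own pace and stop on an object; "force" is the grip in N (left out, the last holds). Time passes only in rows, so rows that repeat a pose let the fingers close. It gives the time, the measured TCP pose, the force, the opening and the grip force at its end, in the units of the state.
- sense(): the state, without advancing time (a new reading comes with each control period).
- camera(name): name is "scene" or "top"; returns the picture (420x560x3 uint8, red, green, blue); there is no depth.
- camera_model(name): a dict with "fx", "fy", "cx", "cy" (pixels), "dist_coeffs" ([k1, k2, p1, p2, k3] as OpenCV has them; the pictures are not rectified), "position" and "attitude" of the camera in the world. Camera axes: x right, y down, z forward; pixel columns grow to the right and rows downward; lengths in m; the calibration is good to about 2 mm. A picture is of the moment at which its call begins. camera_model takes no time and is no camera call.
- close_job(): hands the job in; it is judged then, once.
The state is a dict: "time_s": time; "joints": joint angles; "joint_velocities": joint speeds; "effort": joint torques, N m; "ee_pos": TCP position; "tcp_rot": TCP orientation; "ft_force": force on the tool from outside, world axes, zero at the start; "wrist_torque": the same for the moment, N m; "gripper_width": opening from 0.0 (shut) to 1.0 (fully open); "grip_force": force on a finger pad.
Only numpy, scipy, OpenCV 4.12 (cv2) and the standard library are available. Lean on these libraries where they do the work, as an engineer would, in place of code of your own. Each camera call takes 0.05 s, during which the arm holds its last target. There are 200 camera calls.

## Task

The brown dropper bottle has tipped over on the deck of the lab jack: stand it upright again in the gap of its row, between the guide rails, and let go of it. Then swing the jack's folded crank grip fully out and use it to wind the deck up (clockwise) until it is flush with the white shelf beside it, so that the row can be slid across. Leave the grip folded out and all the bottles standing, and do not shift the glassware and wash bottle round the jack.

Things in the scene. Friction and masses are not known exactly. Their poses are not given: they have to be found in the camera images.
- lift: Lab jack, fixed: grey base 160 x 250 mm, blue gear housing (front face at x -12 mm, 64 mm wide), scissor bars, white deck on top. Origin: on the worktop under the housing; x points away from crank and robot, y along the deck to the shelf. Deck: x -30 to +114, y -130 to +130 mm, 14 mm thick, top 160 mm up at the start. It overhangs the folded grip: lean the tool 25 to 40 degrees to the robot there.
- deck (a joint): Rise of the deck (m, up positive): its top is at 0.160 m plus this value, which starts within 1.5 mm of 0. Driven only by the crank: 20 mm per turn; it stays where it is left.
- crank (a joint): Turn of the crank (rad), 0 with the crank arm straight up, growing clockwise as seen from the robot (right-handed about the lift's x axis), which raises the deck. Starts within 0.45 rad of straight up. Its friction is about 0.1 N m; it holds its place.
- grip (a joint): Fold angle of the crank grip (rad): 0 folded flat along the crank arm, pointing from the arm's end across the axle; pi/2 folded fully out, parallel to the axle and pointing at the robot, where it meets a stop. A stiff hinge: about 4 N at the grip moves it, and it stays where it is put. Starts 0 to 0.25.
- crank_axle (a point): Point on the crank's axle in the plane in which the folded grip lies, 70 mm above the worktop, 35 mm in front of the gear housing; the axle runs along the lift's x axis. x, y, z as the lift's.
- fold_hinge (a point): The grip's hinge pin at the end of the crank arm, 36 mm from crank_axle; turns with the crank: z points outward along the arm, y along the pin. The crank arm (16 mm wide, 8 mm thick) lies 16 to 24 mm behind this plane, seen from the robot, so fingertips fit round the folded grip.
- grip_hold (a point): Point on the middle line of the black crank grip, 48 mm from the hinge pin. The grip is a round bar 17 to 19 mm thick, from 14 to 60 mm from the pin, whose sleeve revolves freely about its own axis. The point's -z axis points from the pin to the free end.
- brown_bottle: Brown glass dropper bottle, 24 mm diameter, 80 mm long: body to 50 mm from the foot, black cap 20 mm wide to 60 mm, black teat 13 mm wide to the top; 20 to 40 g. Origin: centre of its foot; z runs from foot to teat. It starts lying on the deck in front of the row, teat within 46 degrees of the lift's -x; the teat may jut 15 mm over the deck's front edge (lip 4 mm high).
- bottle_left: White dropper bottle of the same size (24 x 80 mm), standing on the deck between the guide rails, to the left (+y) of the gap. Origin: centre of its foot.
- bottle_right: White dropper bottle of the same size, standing to the right (-y) of the gap, 112 to 124 mm from bottle_left. The brown bottle belongs midway between the two. Origin: centre of its foot.
- bottle_end: White dropper bottle of the same size, standing beyond bottle_right, 32 to 36 mm from it. Origin: centre of its foot.
- lane (a point): On the deck's top surface, on the middle line of the lane and halfway along it; moves with the deck. x, y, z as the lift's; the lane runs along y, 34 mm wide between two guide rails 4 mm thick and 8 mm high.
- deck_edge (a point): On the deck's top surface, middle of the lane, at the deck's left edge (+y), beside the shelf; moves with the deck.
- shelf: White fixed shelf on two grey side panels beside the deck's left edge (8 mm gap), 190 mm along y and 92 mm deep, with the same guide rails. Its top is 180 to 210 mm above the worktop, so 20 to 50 mm above the deck at the start. Origin: 210 mm below its top, at mid length; axes as the lift's.
- shelf_edge (a point): On the shelf's top surface, middle of the lane, at its edge beside the deck. Flush means deck_edge and shelf_edge at the same height.
- shelf_bottle_0: White dropper bottle (24 x 80 mm) standing on the shelf, the farther one. Origin: centre of its foot. Leave it.
- shelf_bottle_1: White dropper bottle (24 x 80 mm) standing on the shelf, the nearer one. Origin: centre of its foot. Leave it.
- conical_flask: Conical glass flask, 52 mm wide, 88 mm tall, on the worktop at the left of the crank. Origin: centre of its underside. Leave it.
- wash_bottle: White wash bottle with a red cap, 64 mm wide, 174 mm tall with its spout, on the worktop at the right of the crank. Origin: under its body. Leave it.
- beaker: Glass beaker, 53 mm wide, 68 mm tall, on the worktop at the right of the jack. Origin: centre of its underside. Leave it.

How it is judged:
On the way, in this order (a step that is already met when the one before it is completed fails the run):
1. the brown bottle stands upright in the gap of its row, let go of, with the deck still down (angle between brown_bottle's own z axis and vertical below 0.12 rad and x of brown_bottle in the frame of lane between -0.012 and 0.012 m and z of brown_bottle in the frame of lane between -0.006 and 0.006 m and horizontal distance between brown_bottle and bottle_left below 0.085 m and horizontal distance between brown_bottle and bottle_right below 0.085 m and contact force between the fingers and brown_bottle below 0.05 N and value of joint deck below 0.008 m), for 0.3 s.
2. the crank grip is folded fully out and the deck has been wound up level with the shelf (value of joint grip above 1.35 rad and z of deck_edge in the frame of shelf_edge between -0.003 and 0.003 m), for 0.2 s.
At the end, for the whole second after the job is handed in: Deck flush with the shelf (within 3 mm); grip folded out (over 1.35 rad); the brown bottle let go of, at rest, on the deck between its neighbours (within 85 mm of both); all four bottles of the row upright (0.12 rad) and within 12 mm of the lane middle line (all of step 2 and angle between each of brown_bottle, bottle_left, bottle_right, bottle_end's own z axis and vertical below 0.12 rad and x of brown_bottle in the frame of lane between -0.012 and 0.012 m and z of brown_bottle in the frame of lane between -0.006 and 0.006 m and horizontal distance between brown_bottle and bottle_left below 0.085 m and horizontal distance between brown_bottle and bottle_right below 0.085 m and contact force between the fingers and brown_bottle below 0.05 N and x of bottle_left in the frame of lane between -0.012 and 0.012 m and z of bottle_left in the frame of lane between -0.006 and 0.006 m and x of bottle_right in the frame of lane between -0.012 and 0.012 m and z of bottle_right in the frame of lane between -0.006 and 0.006 m and x of bottle_end in the frame of lane between -0.012 and 0.012 m and z of bottle_end in the frame of lane between -0.006 and 0.006 m and linear speed of brown_bottle below 0.01 m/s); the robot touches nothing.
It fails at once if the jack was wound while its crank grip was still folded (value of joint grip below 1.2 rad and value of joint deck above 0.008 m).
It fails at once if the deck was raised with the brown bottle lying on it (angle between brown_bottle's own z axis and vertical above 0.6 rad and value of joint deck above 0.008 m).
It fails at once if one of the white bottles was knocked over (angle between any of bottle_left, bottle_right, bottle_end, shelf_bottle_0, shelf_bottle_1's own z axis and vertical above 0.4 rad).
It fails at once if the flask, beaker or wash bottle was shifted more than 30 mm (distance of any of conical_flask, wash_bottle, beaker from where it was at the start of the episode above 0.03 m).
It also fails if it takes over 72 s, if anything falls off the work surface, if the arm or the gripper's body presses on something with over 40 N, if the wrist force passes 120 N, or if a joint passes its speed limit or range.

## Working session

There is one attempt and no reset: what is moved stays moved. The work goes in short steps, Python scripts to look and compute and a tool call to move; the robot and the scene stay as the last step left them, time stands still between calls to the robot, and variables do not carry over. Pictures are saved under pics/ and viewed, at most 10 in all, crops included, and the job is handed in when it is done.

Besides the shell and the picture viewer there is one more tool, called as name(argument=value, ...) on one line, values as JSON. move_arm: Moves the arm, as the interface text tells. Its arguments: {"type":"object","properties":{"steps":{"type":"array","items":{"type":"number"}},"claw":{"type":"number"},"force":{"type":"number"}},"required":["steps"]}

```bash
mkdir -p pics; ls; python3 - <<'E'
from cell import *
import cv2,json
print(sense())
for n in("scene","top"):
    cv2.imwrite(f"pics/{n}0.png",cv2.cvtColor(camera(n),cv2.COLOR_RGB2BGR)); print(n,camera_model(n))
E
```

```text
pics
{'time_s': 0.0, 'joints': array([ 1.20392327,  0.47778118,  0.02230378,  1.55642165, -0.01152851,
        1.10926611, -0.08305999]), 'joint_velocities': array([-8.99773936e-04,  1.26643366e-03,  2.21807275e-04,  3.67680956e-04,
       -8.87811036e-04, -5.24327553e-04,  2.90336255e-05]), 'effort': array([-2.13526200e-04, -5.82854712e+01,  1.53432313e+00, -2.72611463e+01,
       -5.43172855e-02,  1.68701657e-02,  1.80614543e-04]), 'ee_pos': array([ 0.17258694, -0.65192747,  0.2029063 ]), 'tcp_rot': array([-3.13984537e+00,  8.68226658e-05,  2.58854275e-01]), 'ft_force': array([-0.19538821, -0.00055746, -0.36464815]), 'wrist_torque': array([ 0.0271122 ,  0.03084413, -0.01553299]), 'grip_force': 0.0, 'gripper_width': 1.0001498160083842}
scene {'fx': 429.5828317448046, 'fy': 429.5828317448046, 'cx': 290.24274907874934, 'cy': 207.63247177254942, 'dist_coeffs': array([-0.00211086,  0.        ,  0.        ,  0.        ,  0.        ]), 'position': array([-0.03730102,  0.42603753,  0.65752074]), 'attitude': array([-2.16489472, -0.01982837, -2.11937797])}
top {'fx': 491.2651117000936, 'fy': 491.2651117000936, 'cx': 278.01911799954183, 'cy': 209.56679870916332, 'dist_coeffs': array([-0.01249515,  0.        ,  0.        ,  0.        ,  0.        ]), 'position': array([0.47916371, 0.00295405, 1.37609453]), 'attitude': array([-3.009148  ,  0.0078388 , -1.56096377])}
```

View pics/scene0.png

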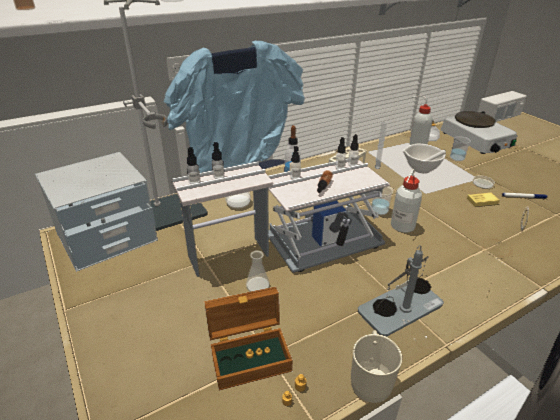

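View pics/top0.png

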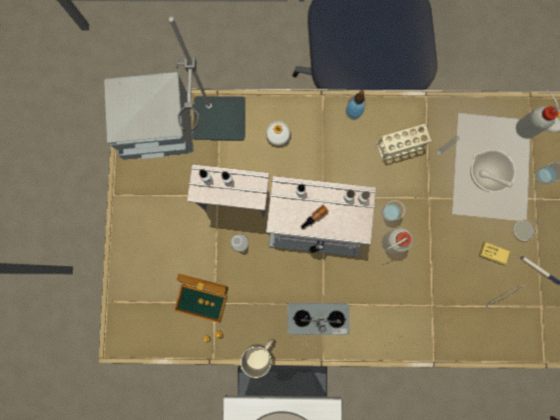

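The scene view shows the jack (deck about 275–385, 170–205), shelf to its left, and the brown bottle lying at (325,182) with the black grip near (343,228). In the top view the deck spans about (268–375, 178–243), with the brown bottle at (315,216), teat toward lower left, and the wash bottle at (400,240). I'll enlarge both.

```bash
python3 - <<'E'
import cv2
a=cv2.imread("pics/scene0.png")[125:275,230:430]; cv2.imwrite("pics/s1.png",cv2.resize(a,(800,600),interpolation=cv2.INTER_CUBIC))
a=cv2.imread("pics/top0.png")[155:275,225:385]; cv2.imwrite("pics/t1.png",cv2.resize(a,(800,600),interpolation=cv2.INTER_CUBIC))
E
```

```text
(no output)
```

View pics/s1.png

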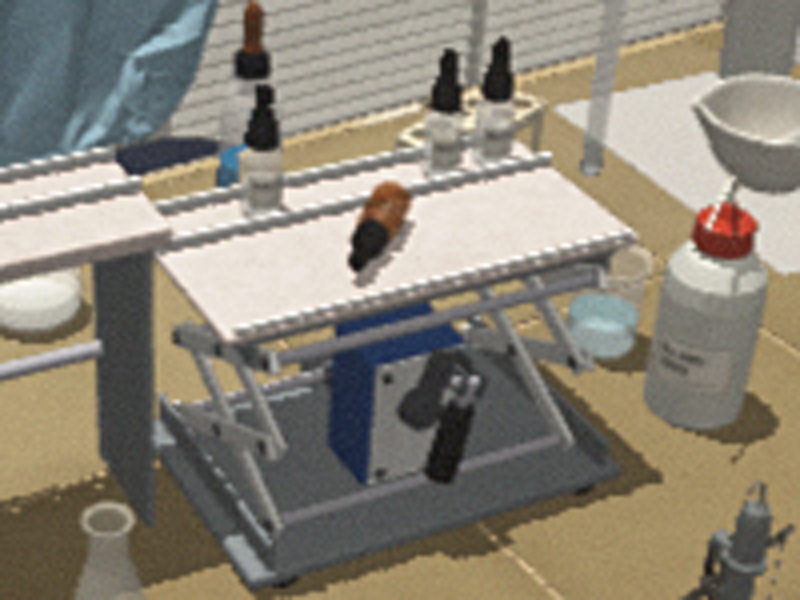

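View pics/t1.png

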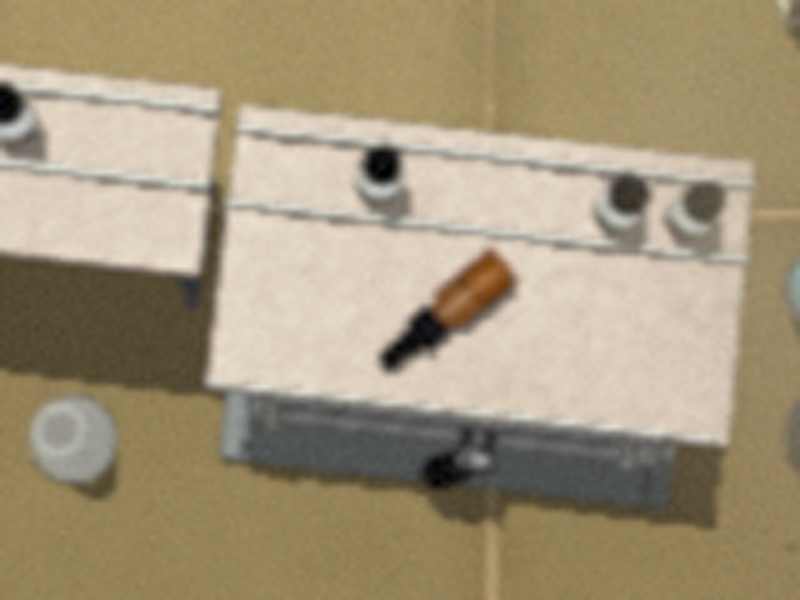

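The enlarged scene view shows the folded grip: bracket and pin at (463,385), bar from (460,405) to (442,478). In the enlarged top view the brown bottle runs from foot (503,268) to teat (388,362), with left bottle at (381,175), right at (625,205), end at (697,208), and deck corners at (208,385), (725,443), (752,160), (240,105).

```bash
cat > h.py <<'E'
import numpy as np, cv2
from cell import *
from scipy.spatial.transform import Rotation as R
def ray(n,px):
    m=camera_model(n);K=np.array([[m['fx'],0,m['cx']],[0,m['fy'],m['cy']],[0,0,1]])
    u=cv2.undistortPoints(np.array(px,float).reshape(-1,1,2),K,m['dist_coeffs']).reshape(-1,2)
    d=np.c_[u,np.ones(len(u))]@R.from_euler('xyz',m['attitude']).as_matrix().T
    return m['position'],d
def plane(n,px,z):
    p,d=ray(n,px); return p+d*((z-p[2])/d[:,2])[:,None]
def tri(ps,pt):
    p,d=ray('scene',ps);q,e=ray('top',pt);o=[]
    for a,b in zip(d,e):
        s=np.linalg.lstsq(np.c_[a,-b],q-p,rcond=None)[0];A=p+a*s[0];B=q+b*s[1]
        o.append(np.r_[(A+B)/2,np.linalg.norm(A-B)])
    return np.array(o)
S=lambda c:np.array(c)/4+[230,125]-.375
T=lambda c:np.array(c)/5+[225,155]-.4
E
python3 - <<'E'
from h import *
np.set_printoptions(precision=4,suppress=True)
im=cv2.imread('pics/top0.png');hsv=cv2.cvtColor(im,cv2.COLOR_BGR2HSV)
w=((hsv[...,2]>150)&(hsv[...,1]<50)).astype(np.uint8)
w=cv2.morphologyEx(w,cv2.MORPH_CLOSE,np.ones((5,5)))
sub=np.zeros_like(w);sub[165:250,262:382]=w[165:250,262:382]
n,l,st,c=cv2.connectedComponentsWithStats(sub);k=1+st[1:,4].argmax()
cn=max(cv2.findContours((l==k).astype(np.uint8),0,1)[0],key=cv2.contourArea)
r=cv2.boxPoints(cv2.minAreaRect(cn));print('deck box',r, plane('top',r,.16))
C=T([[208,385],[725,443],[752,160],[240,105]]);P=plane('top',C,.16);print('corners',P,[np.linalg.norm(P[i]-P[i-1]) for i in range(4)])
print('tri corners FL,FR',tri(S([[232,335],[638,238]]),C[:2]))
print('brown foot,teat tri',tri(S([[393,190],[357,265]]),T([[503,268],[388,362]])))
o=((hsv[...,0]<15)&(hsv[...,1]>130)).astype(np.uint8);o[:195]=0;o[235:]=0;o[:,:295]=0;o[:,335:]=0
print('brown rect',cv2.minAreaRect(cv2.findNonZero(o)))
print('foot,teat z.172',plane('top',T([[503,268],[388,362]]),.172))
print('bottle tops tri L,R,E',tri(S([[263,90],[448,55],[501,42]]),T([[382,160],[629,190],[703,196]])))
print('L,R,E feet scene',plane('scene',S([[262,208],[440,168],[493,155]]),.16))
print('pin tri',tri(S([[463,383]]),T([[475,450]])),'grip end',tri(S([[440,480]]),T([[428,475]])))
print('grip axis scene at',plane('scene',S([[463,383],[460,405],[442,476]]),.1))
sh=T([[218,92],[198,273]]);print('shelf corners tri',tri(S([[172,235]]),sh[1:]),plane('top',sh,.2))
E
```

```text
deck box [[254.4754 242.2295]
 [262.     172.    ]
 [376.3304 184.2497]
 [368.8058 254.4792]] [[ 0.559   0.0716  0.16  ]
 [ 0.7364  0.0555  0.16  ]
 [ 0.7074 -0.2322  0.16  ]
 [ 0.5314 -0.2108  0.16  ]]
corners [[ 0.5856  0.0429  0.16  ]
 [ 0.5592 -0.2132  0.16  ]
 [ 0.7014 -0.2288  0.16  ]
 [ 0.7273  0.0286  0.16  ]] [np.float64(0.14243025500426537), np.float64(0.25741561101701055), np.float64(0.14305483755236642), np.float64(0.25870280840252313)]
tri corners FL,FR [[ 0.5848  0.0419  0.1619  0.0022]
 [ 0.559  -0.2139  0.1578  0.001 ]]
brown foot,teat tri [[ 0.6432 -0.1018  0.1787  0.0006]
 [ 0.5971 -0.0457  0.1705  0.0007]]
brown rect ((318.4800720214844, 213.13999938964844), (7.600000381469727, 17.0), 53.13010025024414)
foot,teat z.172 [[ 0.6439 -0.1026  0.172 ]
 [ 0.5967 -0.0459  0.172 ]]
bottle tops tri L,R,E [[ 0.686  -0.0397  0.2379  0.0011]
 [ 0.6722 -0.156   0.2384  0.0001]
 [ 0.6689 -0.1909  0.2402  0.0016]]
L,R,E feet scene [[ 0.6901 -0.0433  0.16  ]
 [ 0.6781 -0.1629  0.16  ]
 [ 0.6755 -0.2015  0.16  ]]
pin tri [[ 0.558  -0.0946  0.0992  0.001 ]] grip end [[ 0.5468 -0.0742  0.0461  0.0035]]
grip axis scene at [[ 0.5569 -0.0943  0.1   ]
 [ 0.5412 -0.0802  0.1   ]
 [ 0.4964 -0.0342  0.1   ]]
shelf corners tri [[0.6367 0.047  0.1961 0.0007]] [[0.7256 0.0386 0.2   ]
 [0.6364 0.0471 0.2   ]]
```

```bash
cat >> h.py <<'E'
np.set_printoptions(precision=4,suppress=True)
def toolR(xdir_az,lean): # tool down, tool x at azimuth, then turned about tool y by lean (+: points to +x_t)
    return R.from_euler('z',xdir_az)*R.from_euler('x',np.pi)*R.from_euler('y',lean)
def row(p,Rt,cur=None):
    s=sense(); p0,R0=(s['ee_pos'],R.from_euler('xyz',s['tcp_rot'])) if cur is None else cur
    a=R0.inv().apply(np.array(p)-p0)*1000; b=(R0.inv()*Rt).as_rotvec()
    print('row',a.round(1),b.round(3),'rows>=',max(np.linalg.norm(a)/62.5,np.degrees(np.linalg.norm(b))/10.7).round(1)); return p,Rt
def st():
    s=sense();print(s['time_s'],s['ee_pos'],s['tcp_rot'],'q',s['joints'],'F',s['ft_force'],s['gripper_width'],s['grip_force'])
E
python3 - <<'E'
from h import *
Rt=toolR(2.262,-.70); z=Rt.as_matrix()[:,2]; g=np.array([.6215,-.0756,.172]); print('z',z)
s=sense();p0=s['ee_pos'];R0=R.from_euler('xyz',s['tcp_rot'])
row(np.array([p0[0],p0[1],.36]),R0)
row([.55,-.1,.36],toolR(2.262,0)); row(g-z*.15,Rt)
print('lane mid L,R',plane('top',T([[236,167.5],[748.5,221.5]]),.168))
im=cv2.imread('pics/top0.png');print('body centre',plane('top',[[318.48,213.14]],.175))
print('wash cap',tri(S([[725,215]]),[[401,240]]))
E
```

```text
z [ 0.4107 -0.4964 -0.7648]
row [  -0.    -0.2 -157. ] [0. 0. 0.] rows>= 2.5
row [ 506.1 -437.2 -156.4] [-0.001 -0.002 -2.003] rows>= 11.0
row [ 541.  -530.2  -83. ] [-0.698 -0.447 -1.908] rows>= 12.2
lane mid L,R [[ 0.6939  0.0301  0.168 ]
 [ 0.6689 -0.225   0.168 ]]
body centre [[ 0.6311 -0.0858  0.175 ]]
wash cap [[ 0.5686 -0.2949  0.1449  0.0008]]
```

move_arm(steps=[0, 0, -157, 0, 0, 0, 0, 0, -157, 0, 0, 0, 0, 0, -157, 0, 0, 0, 506, -437, -156, 0, 0, -2.003, 506, -437, -156, 0, 0, -2.003, 506, -437, -156, 0, 0, -2.003, 506, -437, -156, 0, 0, -2.003, 506, -437, -156, 0, 0, -2.003, 506, -437, -156, 0, 0, -2.003, 506, -437, -156, 0, 0, -2.003, 506, -437, -156, 0, 0, -2.003, 506, -437, -156, 0, 0, -2.003, 506, -437, -156, 0, 0, -2.003, 506, -437, -156, 0, 0, -2.003, 541, -530, -83, -0.698, -0.447, -1.908, 541, -530, -83, -0.698, -0.447, -1.908, 541, -530, -83, -0.698, -0.447, -1.908, 541, -530, -83, -0.698, -0.447, -1.908, 541, -530, -83, -0.698, -0.447, -1.908], claw=0.5, force=8)

```text
time_s: 2.48
ee_pos: [0.5582, 0.0009, 0.2849]
tcp_rot: [-3.135, 0.7, 2.273]
ft_force: [0.6, 0.2, -0.7]
gripper_width: 0.504
grip_force: 0.0
```

```bash
python3 - <<'E'
from h import *
st(); Rt=toolR(2.262,-.70); z=Rt.as_matrix()[:,2]; g=np.array([.6215,-.0756,.172])
row(g-z*.05,Rt);row(g-z*.013,Rt); print(R.from_euler('xyz',sense()['tcp_rot']).as_matrix()[:,2],z)
E
```

```text
2.475 [0.5582 0.0009 0.2849] [-3.1352  0.6997  2.2733] q [ 0.0915  0.1627 -0.6894  2.0378  0.9247  1.1126 -0.3784] F [ 0.6087  0.2154 -0.6613] 0.5038169174424385 0.0
row [ -3.3  -0.1 100.3] [ 0.001 -0.     0.009] rows>= 1.6
row [ -3.3  -0.1 137.3] [ 0.001 -0.     0.009] rows>= 2.2
[ 0.4112 -0.4956 -0.7651] [ 0.4107 -0.4964 -0.7648]
```

move_arm(steps=[-3, 0, 100, 0, 0, 0.009, -3, 0, 100, 0, 0, 0.009, -3, 0, 100, 0, 0, 0.009, -3, 0, 125, 0, 0, 0.009, -3, 0, 137, 0, 0, 0.009, -3, 0, 137, 0, 0, 0.009, -3, 0, 137, 0, 0, 0.009])

```text
time_s: 3.35
ee_pos: [0.6182, -0.071, 0.1851]
tcp_rot: [3.133, 0.702, 2.25]
ft_force: [0.4, -0.6, 0.1]
gripper_width: 0.499
grip_force: 0.0
```

```bash
python3 - <<'E'
from h import *
st()
a=np.hstack([cv2.resize(camera("scene")[125:225,270:390],(480,400),interpolation=2),cv2.resize(camera("top")[170:250,270:334],(320,400),interpolation=2)])
cv2.imwrite("pics/g1.png",a[...,::-1])
E
```

```text
3.35 [ 0.6182 -0.071   0.1851] [3.133  0.7017 2.25  ] q [ 0.1418  0.3579 -0.58    2.0683  1.182   0.9539 -0.5324] F [ 0.4118 -0.6239  0.0648] 0.4985616264016805 0.0
```

View pics/g1.png

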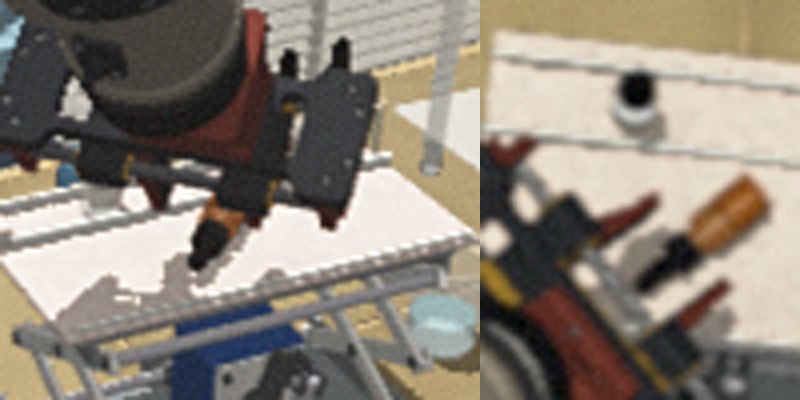

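The fingers straddle the bottle symmetrically, but the fingertips (655,200) and (725,290) look nearer the cap than intended. I'll check that numerically.

```bash
python3 - <<'E'
from h import *
c=lambda a:[270+(a[0]-480)/5,170+a[1]/5]
for nm,p in dict(tipL=(657,198),tipR=(728,288),foot=(755,192),cap=(690,246),teat=(645,283)).items(): print(nm,plane('top',[c(p)],.171))
print(tips_ahead)
m=camera_model('top')
s=sense();Rt=R.from_euler('xyz',s['tcp_rot']);t=s['ee_pos']+Rt.apply([0,0,.019])
for q in (t,t+Rt.apply([0,.03,0]),t-Rt.apply([0,.03,0])):
    v=R.from_euler('xyz',m['attitude']).inv().apply(q-m['position']);u=v[:2]/v[2]*m['fx']+[m['cx'],m['cy']];print(q,u,(u[0]-270)*5+480,(u[1]-170)*5)
E
```

```text
tipL [[ 0.6401 -0.0538  0.171 ]]
tipR [[ 0.5957 -0.0888  0.171 ]]
foot [[ 0.6435 -0.1022  0.171 ]]
cap [[ 0.6164 -0.0701  0.171 ]]
teat [[ 0.5978 -0.048   0.171 ]]
0.019
[ 0.626  -0.0804  0.1705] [316.1617 215.3946] 710.8084517208963 226.97292022907632
[ 0.6492 -0.0614  0.1707] [308.4942 206.0046] 672.4712029880925 180.02301017468966
[ 0.6028 -0.0994  0.1703] [323.8677 224.8318] 749.338456792276 274.15889033100655
```

move_arm(steps=[0, 0, 0, 0, 0, 0, 0, 0, 0, 0, 0, 0, 0, 0, 0, 0, 0, 0, 0, 0, 0, 0, 0, 0, 0, 0, 0, 0, 0, 0], claw=0.1, force=10)

```text
time_s: 4.08
ee_pos: [0.6179, -0.0717, 0.1841]
tcp_rot: [3.134, 0.701, 2.25]
ft_force: [-0.5, 0.6, -0.1]
gripper_width: 0.103
grip_force: 0.0
```

```bash
python3 - <<'E'
from h import *
a=np.hstack([cv2.resize(camera("scene")[125:225,270:390],(480,400),interpolation=2),cv2.resize(camera("top")[170:250,270:334],(320,400),interpolation=2)])
cv2.imwrite("pics/g2.png",a[...,::-1])
E
```

```text
(no output)
```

View pics/g2.png

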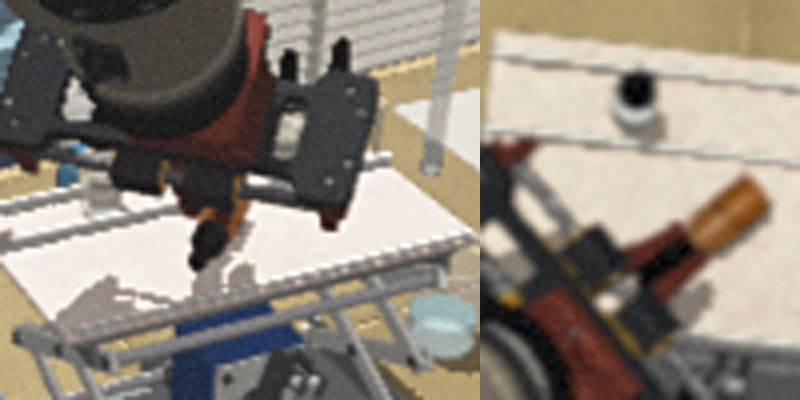

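The fingers closed over nothing, and they look to sit above the cap with the tips at the body/cap edge (690,245). I'll reopen and advance in small steps, watching the force.

move_arm(steps=[0, 0, 0, 0, 0, 0, 0, 0, 0, 0, 0, 0, 0, 0, 0, 0, 0, 0, 0, 0, 0, 0, 0, 0, 0, 0, 2, 0, 0, 0, 0, 0, 4, 0, 0, 0, 0, 0, 4, 0, 0, 0], claw=0.5)

```text
time_s: 5.05
ee_pos: [0.6195, -0.0738, 0.1809]
tcp_rot: [3.135, 0.701, 2.25]
ft_force: [0.6, 0.1, -0.2]
gripper_width: 0.504
grip_force: 0.0
```

```bash
python3 - <<'E'
from h import *
st()
im=cv2.resize(camera("top")[185:245,285:345],(600,600),interpolation=2)
cv2.imwrite("pics/g3.png",im[...,::-1])
E
```

```text
5.05 [ 0.6195 -0.0738  0.1809] [3.1347 0.7014 2.2505] q [ 0.1429  0.3658 -0.5754  2.0692  1.1916  0.9497 -0.5383] F [ 0.6004  0.0559 -0.2386] 0.5042666259741871 0.0
```

View pics/g3.png

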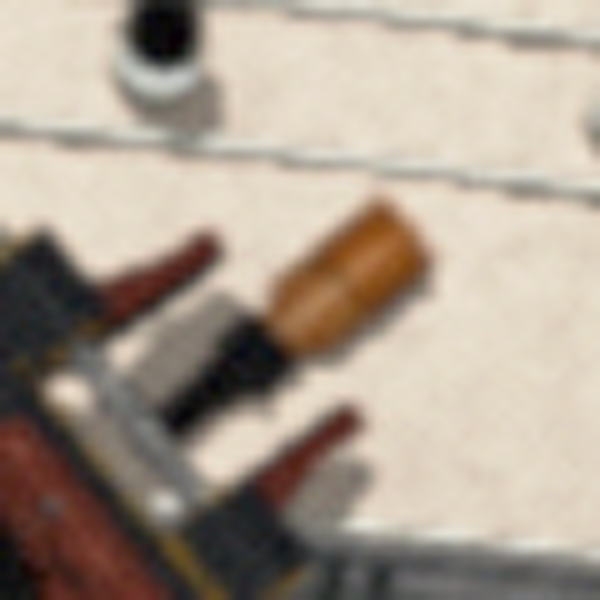

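Here the fingertips at (215,240) and (355,410) straddle the bottle, with their midpoint exactly at the cap/body boundary (280,330). There is no contact yet, so I'll advance gently.

move_arm(steps=[0, 0, 2, 0, 0, 0, 0, 0, 4, 0, 0, 0, 0, 0, 4, 0, 0, 0])

```text
time_s: 5.48
ee_pos: [0.6212, -0.0758, 0.1779]
tcp_rot: [3.135, 0.701, 2.25]
ft_force: [-0.4, 0.2, -0.4]
gripper_width: 0.5
grip_force: 0.0
```

move_arm(steps=[0, 0, 2, 0, 0, 0, 0, 0, 3, 0, 0, 0, 0, 0, 3, 0, 0, 0])

```text
time_s: 5.85
ee_pos: [0.6224, -0.0773, 0.1757]
tcp_rot: [3.135, 0.702, 2.25]
ft_force: [-0.3, -0.5, -0.8]
gripper_width: 0.5
grip_force: 0.0
```

move_arm(steps=[0, 0, 0, 0, 0, 0, 0, 0, 0, 0, 0, 0, 0, 0, 0, 0, 0, 0, 0, 0, 0, 0, 0, 0, 0, 0, 0, 0, 0, 0], claw=0.1, force=8)

```text
time_s: 6.48
ee_pos: [0.6224, -0.0771, 0.1758]
tcp_rot: [3.134, 0.702, 2.25]
ft_force: [-0.2, -0.1, -0.2]
gripper_width: 0.103
grip_force: 0.0
```

```bash
python3 - <<'E'
from h import *
for nm in('top','scene'):
  cur=cv2.cvtColor(camera(nm),cv2.COLOR_RGB2BGR)
  for im in (cv2.imread(f'pics/{nm}0.png'),cur):
    h=cv2.cvtColor(im,cv2.COLOR_BGR2HSV);o=((h[...,0]>5)&(h[...,0]<15)&(h[...,1]>130)&(h[...,2]>90)).astype(np.uint8)
    a=(195,235,295,340) if nm=='top' else (160,200,310,345)
    m=np.zeros_like(o);m[a[0]:a[1],a[2]:a[3]]=o[a[0]:a[1],a[2]:a[3]]
    n,l,s,c=cv2.connectedComponentsWithStats(m);k=1+s[1:,4].argmax();print(nm,c[k],s[k],cv2.minAreaRect(cv2.findNonZero((l==k).astype(np.uint8))))
im=np.hstack([cv2.resize(camera("top")[185:245,285:345],(400,400),interpolation=2),cv2.resize(camera("scene")[150:210,290:350],(400,400),interpolation=2)])
cv2.imwrite("pics/g4.png",im[...,::-1])
E
```

```text
top [319.3837 212.4186] [312 206  15  14  86] ((318.88006591796875, 212.83999633789062), (7.600000381469727, 16.0), 53.13010025024414)
top [319.5934 212.3407] [312 206  15  14  91] ((318.88006591796875, 212.83999633789062), (7.600000381469727, 16.0), 53.13010025024414)
scene [326.5625 176.1875] [321 171  11  13  80] ((326.300048828125, 176.40000915527344), (8.944271087646484, 11.180339813232422), 26.56505012512207)
scene [330.  177.5] [330 177   1   2   2] ((330.0, 177.5), (1.0, 0.0), -90.0)
```

View pics/g4.png

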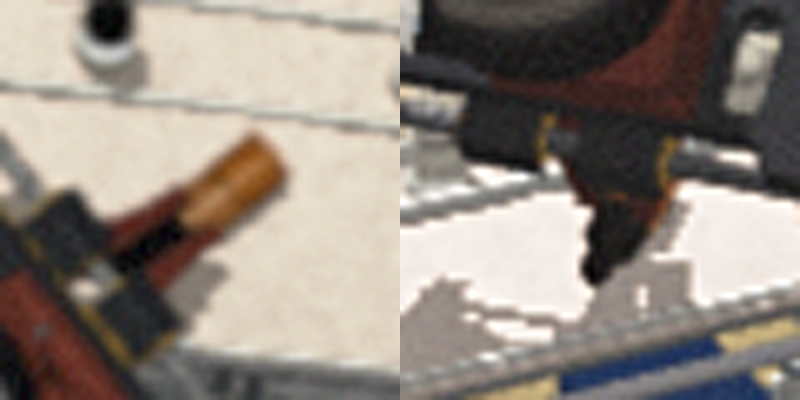

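The view shows the closed fingers still lying over the cap, at about (190,205) in the left half, without moving the bottle, so the real tips stand higher than assumed. I'll reopen and advance until something touches.

move_arm(steps=[0, 0, 0, 0, 0, 0, 0, 0, 0, 0, 0, 0, 0, 0, 0, 0, 0, 0, 0, 0, 0, 0, 0, 0, 0, 0, 2, 0, 0, 0, 0, 0, 4, 0, 0, 0, 0, 0, 4, 0, 0, 0], claw=0.5)

```text
time_s: 7.55
ee_pos: [0.624, -0.0794, 0.1725]
tcp_rot: [3.135, 0.701, 2.25]
ft_force: [0.4, -0.8, 0.5]
gripper_width: 0.497
grip_force: 0.0
```

move_arm(steps=[0, 0, 2, 0, 0, 0, 0, 0, 4, 0, 0, 0, 0, 0, 4, 0, 0, 0])

```text
time_s: 7.92
ee_pos: [0.6257, -0.0813, 0.1695]
tcp_rot: [3.135, 0.701, 2.25]
ft_force: [-0.2, -0.3, 0.5]
gripper_width: 0.499
grip_force: 0.0
```

move_arm(steps=[0, 0, 2, 0, 0, 0, 0, 0, 3, 0, 0, 0, 0, 0, 3, 0, 0, 0])

```text
time_s: 8.3
ee_pos: [0.6269, -0.0827, 0.1672]
tcp_rot: [3.135, 0.701, 2.25]
ft_force: [0.5, 0.1, 0.3]
gripper_width: 0.498
grip_force: 0.0
```

move_arm(steps=[0, 0, 0, 0, 0, 0, 0, 0, 0, 0, 0, 0, 0, 0, 0, 0, 0, 0, 0, 0, 0, 0, 0, 0, 0, 0, 0, 0, 0, 0], claw=0.1, force=8)

```text
time_s: 8.93
ee_pos: [0.6271, -0.0825, 0.1674]
tcp_rot: [3.134, 0.702, 2.25]
ft_force: [1.1, 0.1, -0.3]
gripper_width: 0.25
grip_force: 7.9
```

```bash
python3 - <<'E'
from h import *
st()
cur=cv2.cvtColor(camera('top'),cv2.COLOR_RGB2BGR)
h=cv2.cvtColor(cur,cv2.COLOR_BGR2HSV);o=((h[...,0]>5)&(h[...,0]<15)&(h[...,1]>130)&(h[...,2]>90)).astype(np.uint8)
m=np.zeros_like(o);m[195:235,295:340]=o[195:235,295:340]
n,l,s,c=cv2.connectedComponentsWithStats(m);k=1+s[1:,4].argmax();print(c[k],s[k],cv2.minAreaRect(cv2.findNonZero((l==k).astype(np.uint8))))
E
```

```text
8.925 [ 0.6271 -0.0825  0.1674] [3.1341 0.7017 2.2505] q [ 0.1478  0.3939 -0.5602  2.0675  1.2283  0.9331 -0.5591] F [ 1.1009  0.06   -0.3478] 0.2497730538603992 7.922911047935486
[319.1089 212.8713] [312 206  15  15 101] ((319.0409851074219, 213.04916381835938), (7.8102498054504395, 15.87657356262207), 50.19443130493164)
```

move_arm(steps=[0, 0, 0, 0, 0, 0, 0, 0, 0, 0, 0, 0, 0, 0, 0, 0, 0, 0, 0, 0, 3, 0, 0, 0, 0, 0, 5, 0, 0, 0, 0, 0, 5, 0, 0, 0], claw=0.45)

```text
time_s: 9.72
ee_pos: [0.6289, -0.0853, 0.1633]
tcp_rot: [3.135, 0.701, 2.25]
ft_force: [-0.1, 0.1, -0.2]
gripper_width: 0.45
grip_force: 0.0
```

move_arm(steps=[0, 0, 2, 0, 0, 0, 0, 0, 3, 0, 0, 0, 0, 0, 3, 0, 0, 0])

```text
time_s: 10.1
ee_pos: [0.6302, -0.0866, 0.1612]
tcp_rot: [3.134, 0.702, 2.25]
ft_force: [0.3, -0.5, 0.5]
gripper_width: 0.448
grip_force: 0.0
```

move_arm(steps=[0, 0, 2, 0, 0, 0, 0, 0, 4, 0, 0, 0, 0, 0, 4, 0, 0, 0])

```text
time_s: 10.48
ee_pos: [0.6318, -0.0888, 0.158]
tcp_rot: [3.135, 0.701, 2.25]
ft_force: [0.0, -0.4, -0.1]
gripper_width: 0.454
grip_force: 0.0
```

move_arm(steps=[0, 0, 0, 0, 0, 0, 0, 0, 0, 0, 0, 0, 0, 0, 0, 0, 0, 0, 0, 0, 0, 0, 0, 0, 0, 0, 0, 0, 0, 0], claw=0.1, force=8)

```text
time_s: 11.1
ee_pos: [0.6319, -0.0885, 0.1582]
tcp_rot: [3.134, 0.702, 2.25]
ft_force: [0.4, -0.3, -0.4]
gripper_width: 0.271
grip_force: 8.0
```

```bash
python3 - <<'E'
from h import *
st()
im=np.hstack([cv2.resize(camera("top")[185:245,285:345],(400,400),interpolation=2),cv2.resize(camera("scene")[150:210,290:350],(400,400),interpolation=2)])
cv2.imwrite("pics/g5.png",im[...,::-1])
E
```

```text
11.1 [ 0.6319 -0.0885  0.1582] [3.1343 0.7016 2.2504] q [ 0.1512  0.4131 -0.5499  2.0659  1.2528  0.9225 -0.5729] F [ 0.4109 -0.2658 -0.3512] 0.2714142182046843 7.9541561007499695
```

View pics/g5.png

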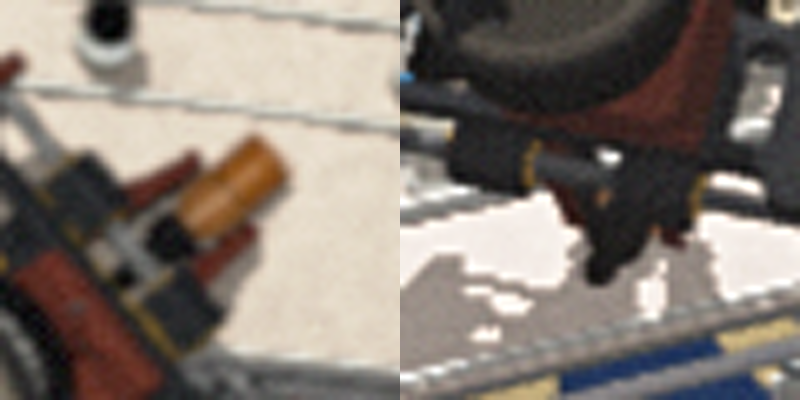

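The bottle is now held across its full diameter (0.271, about 24 mm) at mid body, with tips near (195,155) and (250,235) in the left half. The reported TCP evidently runs about 25 mm ahead of the real tips, so I'll work relative to this grasp.

```bash
cat >> h.py <<'E'
F1=(np.array([.6319,-.0885,.1582]),R.from_euler('xyz',[3.1343,.7016,2.2504]))
foot0=np.array([.6457,-.1049,.172]);ax0=np.array([-.638,.770,0])
footT=F1[1].inv().apply(foot0-F1[0]); axT=F1[1].inv().apply(ax0)
def place(foot,az,lean):
    Rt=toolR(az,lean); return np.array(foot)-Rt.apply(footT),Rt
E
python3 - <<'E'
from h import *
print(footT*1000,axT)
s=sense();p0=s['ee_pos'];R0=R.from_euler('xyz',s['tcp_rot'])
row(p0+[0,0,.10],R0)
for l in (.4,.87): 
    p,Rt=place([.681,-.099,.215 if l>.5 else .24],2.262+.78*(l+.7)/1.57,l); print(p); row(p,Rt)
E
```

```text
[-25.2751   0.4028   3.2938] [ 0.7637 -0.0076 -0.6454]
row [-64.5   0.6 -76.4] [0. 0. 0.] rows>= 1.6
[ 0.6601 -0.0922  0.2529]
row [-76.8  20.  -58.9] [-0.082  1.074 -0.576] rows>= 6.5
[ 0.6672 -0.098   0.2364]
row [-73.1  21.8 -40.5] [ 0.079  1.485 -0.867] rows>= 9.2
```

move_arm(steps=[-30, 0, -36, 0, 0, 0, -64, 0, -76, 0, 0, 0, -64, 0, -76, 0, 0, 0, -77, 20, -59, -0.082, 1.074, -0.576, -77, 20, -59, -0.082, 1.074, -0.576, -77, 20, -59, -0.082, 1.074, -0.576, -77, 20, -59, -0.082, 1.074, -0.576, -77, 20, -59, -0.082, 1.074, -0.576, -77, 20, -59, -0.082, 1.074, -0.576, -77, 20, -59, -0.082, 1.074, -0.576, -73, 22, -40, 0.079, 1.485, -0.867, -73, 22, -40, 0.079, 1.485, -0.867, -73, 22, -40, 0.079, 1.485, -0.867, -73, 22, -40, 0.079, 1.485, -0.867, -73, 22, -40, 0.079, 1.485, -0.867])

```text
time_s: 13.08
ee_pos: [0.671, -0.115, 0.2731]
tcp_rot: [-3.093, -0.519, 2.864]
ft_force: [-0.4, -1.5, -3.2]
gripper_width: 0.268
grip_force: 8.0
```

```bash
python3 - <<'E'
from h import *
st();s=sense();Rt=R.from_euler('xyz',s['tcp_rot']);print('foot pred',s['ee_pos']+Rt.apply(footT),'axis',Rt.apply(axT),'tool z',Rt.as_matrix()[:,2])
for nm in('top','scene'):
    im=cv2.cvtColor(camera(nm),cv2.COLOR_RGB2BGR);cv2.imwrite(f'pics/a_{nm}.png',im)
    h=cv2.cvtColor(im,cv2.COLOR_BGR2HSV);o=((h[...,0]>5)&(h[...,0]<15)&(h[...,1]>130)&(h[...,2]>90)).astype(np.uint8)
    a=(165,240,275,370) if nm=='top' else (120,215,280,380)
    m=np.zeros_like(o);m[a[0]:a[1],a[2]:a[3]]=o[a[0]:a[1],a[2]:a[3]]
    n,l,st_,c=cv2.connectedComponentsWithStats(m)
    for k in range(1,n):
        if st_[k,4]>3: print(nm,c[k],st_[k])
E
```

```text
13.075 [ 0.671  -0.115   0.2731] [-3.0934 -0.519   2.8636] q [ 0.03    0.8062  0.155   0.9527 -0.1256  1.9107  1.4629] F [-0.3905 -1.5357 -3.1981] 0.26778036954291473 7.952183783054352
foot pred [ 0.6906 -0.1203  0.2577] axis [-0.3236  0.1168  0.9389] tool z [-0.4896  0.0897 -0.8673]
scene [321.5333 126.5333] [319 125   5   4  15]
scene [292.8333 126.8333] [292 126   3   3   6]
```

```bash
python3 - <<'E'
from h import *
for nm,a in(('top',(165,240,275,370)),('scene',(120,215,280,380))):
    im=cv2.imread(f'pics/a_{nm}.png');z=cv2.imread(f'pics/{nm}0.png');h=cv2.cvtColor(im,cv2.COLOR_BGR2HSV)
    d=np.abs(im.astype(int)-z).max(2)
    o=((h[...,0]>4)&(h[...,0]<20)&(h[...,1]>110)&(h[...,2]>50)&(d>15)).astype(np.uint8)
    m=np.zeros_like(o);m[a[0]:a[1],a[2]:a[3]]=o[a[0]:a[1],a[2]:a[3]]
    n,l,s,c=cv2.connectedComponentsWithStats(m)
    for k in range(1,n):
        if s[k,4]>4: print(nm,c[k],s[k],h[l==k].mean(0))
# predicted pixels
s=sense();Rt=R.from_euler('xyz',s['tcp_rot']);f=s['ee_pos']+Rt.apply(footT);ax=Rt.apply(axT)
for nm in('top','scene'):
    m=camera_model(nm)
    for t in(0,.025,.05,.08):
        v=R.from_euler('xyz',m['attitude']).inv().apply(f+ax*t-m['position']);print(nm,t,v[:2]/v[2]*m['fx']+[m['cx'],m['cy']])
E
```

```text
scene [315.     121.6667] [313 121   5   3   6] [  5.6667 129.3333  78.1667]
scene [321.4182 125.7091] [317 122  11   8  55] [ 10.6545 150.9273  81.8182]
scene [320. 137.] [318 137   5   1   5] [  9.8 144.   60.6]
top 0 [326.2162 184.8298]
top 0.025 [326.4188 186.2957]
top 0.05 [326.6305 187.827 ]
top 0.08 [326.8973 189.7573]
scene 0 [317.1513 137.8029]
scene 0.025 [319.1017 129.4362]
scene 0.05 [321.1336 120.7202]
scene 0.08 [323.6867 109.7681]
```

The brown body shows in the scene view at (321,126), within about 2 px of the prediction, so the tool-frame offset model holds. Lowering toward the gap.

```bash
python3 - <<'E'
from h import *
p,Rt=place([.681,-.099,.185],2.95,.75);row(p,Rt)
p,Rt=place([.681,-.099,.185],2.6,.75);row(p,Rt)
E
```

```text
row [-26.3  -2.5  51. ] [ 0.018  0.205 -0.029] rows>= 1.1
row [-26.8   3.1  50.6] [-0.193  0.204  0.25 ] rows>= 2.0
```

move_arm(steps=[-26, -2, 51, 0.018, 0.205, -0.029, -26, -2, 51, 0.018, 0.205, -0.029, -26, -2, 51, 0.018, 0.205, -0.029, -26, -2, 51, 0.018, 0.205, -0.029, -26, -2, 51, 0.018, 0.205, -0.029, -26, -2, 51, 0.018, 0.205, -0.029])

```text
time_s: 13.92
ee_pos: [0.6735, -0.1076, 0.2473]
tcp_rot: [-3.127, -0.56, 2.903]
ft_force: [0.3, -1.5, -2.1]
gripper_width: 0.277
grip_force: 8.0
```

```bash
cat >>h.py <<'E'
def bot():
    st();s=sense();Rt=R.from_euler('xyz',s['tcp_rot']);print('foot',s['ee_pos']+Rt.apply(footT),'axis',Rt.apply(axT))
E
python3 - <<'E'
from h import *
bot()
p,Rt=place([.681,-.099,.185],2.6,.75);row(p,Rt)
E
```

```text
13.925 [ 0.6735 -0.1076  0.2473] [-3.1272 -0.5599  2.9028] q [ 0.038   0.8492  0.1378  0.9421 -0.1395  1.9153  1.4858] F [ 0.2757 -1.5311 -2.1336] 0.27748365807696485 7.9518163204193115
foot [ 0.6926 -0.1119  0.2311] axis [-0.2953  0.0736  0.9526]
row [-13.9  15.2  41.4] [-0.199  0.19   0.239] rows>= 2.0
```

```bash
python3 - <<'E'
from h import *
p,Rt=place([.681,-.099,.215],2.2,.75);row(p,Rt)
E
```

```text
row [-0.5 20.5 14.3] [-0.443  0.186  0.557] rows>= 3.9
```

move_arm(steps=[0, 20, 14, -0.443, 0.186, 0.557, 0, 20, 14, -0.443, 0.186, 0.557, 0, 20, 14, -0.443, 0.186, 0.557, 0, 20, 14, -0.443, 0.186, 0.557, 0, 20, 14, -0.443, 0.186, 0.557, 0, 20, 14, -0.443, 0.186, 0.557, 0, 20, 14, -0.443, 0.186, 0.557, 0, 20, 14, -0.443, 0.186, 0.557])

```text
time_s: 14.92
ee_pos: [0.6719, -0.0727, 0.2351]
tcp_rot: [3.116, -0.769, 2.238]
ft_force: [0.2, -0.1, -0.3]
gripper_width: 0.276
grip_force: 8.0
```

```bash
python3 - <<'E'
from h import *
bot()
for az,l in ((1.8,.87),(2.2,.6),(2.9,.5)):
  p,Rt=place([.681,-.099,.215],az,l);row(p,Rt)
E
```

```text
14.925 [ 0.6719 -0.0727  0.2351] [ 3.116  -0.7695  2.2379] q [ 0.2885  0.8629 -0.0839  1.028  -0.4344  1.8436  0.8817] F [ 0.2077 -0.0633 -0.3422] 0.2758271938807828 7.954779714345932
foot [ 0.6821 -0.0848  0.2151] axis [-0.0807  0.0634  0.9947]
row [ -8.9  -3.4 -10.6] [-0.295  0.095  0.3  ] rows>= 2.3
row [-7.4 -8.7 -3.1] [ 0.002 -0.17   0.027] rows>= 0.9
row [-10.9 -22.   -4.1] [ 0.419 -0.253 -0.538] rows>= 3.9
```

```bash
python3 - <<'E'
from h import *
p,Rt=place([.681,-.092,.195],2.65,.75);row(p,Rt)
E
```

```text
row [-18.6 -11.9  10.1] [ 0.309 -0.015 -0.299] rows>= 2.3
```

move_arm(steps=[-18, -12, 10, 0.309, -0.015, -0.299, -18, -12, 10, 0.309, -0.015, -0.299, -18, -12, 10, 0.309, -0.015, -0.299, -18, -12, 10, 0.309, -0.015, -0.299, -18, -12, 10, 0.309, -0.015, -0.299, -18, -12, 10, 0.309, -0.015, -0.299])

```text
time_s: 15.68
ee_pos: [0.6669, -0.0983, 0.2265]
tcp_rot: [3.133, -0.652, 2.611]
ft_force: [0.8, -0.2, -3.9]
gripper_width: 0.275
grip_force: 8.0
```

```bash
python3 - <<'E'
from h import *
bot()
for l in (.6,.65,.7):
  p,Rt=place([.681,-.092,.166],2.55,l);row(p,Rt)
E
```

```text
15.675 [ 0.6669 -0.0983  0.2265] [ 3.1331 -0.6521  2.6109] q [ 0.319   0.9017 -0.3436  0.9346 -0.044   1.9151  1.0549] F [ 0.8286 -0.1994 -3.9376] 0.27511724600093984 7.952172160148621
foot [ 0.6827 -0.1071  0.2085] axis [-0.1924  0.0977  0.9764]
row [-18.4  13.   40.8] [-0.027 -0.052  0.049] rows>= 0.7
row [-18.5  13.   39.5] [-0.028 -0.002  0.048] rows>= 0.7
row [-18.7  12.9  38.3] [-0.03   0.048  0.048] rows>= 0.7
```

```bash
python3 - <<'E'
from h import *
p,Rt=place([.681,-.092,.175],2.61,.64);row(p,Rt)
p,Rt=place([.681,-.092,.166],2.61,.64);row(p,Rt)
E
```

```text
row [-13.   11.9  32.6] [ 0.008 -0.012  0.001] rows>= 0.6
row [-18.5  11.9  39.8] [ 0.008 -0.012  0.001] rows>= 0.7
```

move_arm(steps=[-7, 12, 18, 0.008, -0.012, 0.001, -13, 12, 32, 0.008, -0.012, 0.001, -13, 12, 32, 0.008, -0.012, 0.001, -13, 12, 32, 0.008, -0.012, 0.001, -13, 12, 32, 0.008, -0.012, 0.001])

```text
time_s: 16.3
ee_pos: [0.6672, -0.0701, 0.1999]
tcp_rot: [3.099, -0.646, 2.65]
ft_force: [0.7, -0.0, 0.6]
gripper_width: 0.277
grip_force: 8.0
```

```bash
python3 - <<'E'
from h import *
bot()
p,Rt=place([.681,-.092,.166],2.61,.64);row(p,Rt)
for nm in('scene','top'):
    im=cv2.cvtColor(camera(nm),cv2.COLOR_RGB2BGR);cv2.imwrite(f'pics/b_{nm}.png',im);z=cv2.imread(f'pics/{nm}0.png');h=cv2.cvtColor(im,cv2.COLOR_BGR2HSV)
    d=np.abs(im.astype(int)-z).max(2);a=(165,240,275,370) if nm=='top' else (120,215,280,380)
    o=((h[...,0]>4)&(h[...,0]<20)&(h[...,1]>110)&(h[...,2]>50)&(d>15)).astype(np.uint8)
    m=np.zeros_like(o);m[a[0]:a[1],a[2]:a[3]]=o[a[0]:a[1],a[2]:a[3]]
    n,l,s,c=cv2.connectedComponentsWithStats(m)
    for k in range(1,n):
        if s[k,4]>4: print(nm,c[k],s[k])
s=sense();Rt=R.from_euler('xyz',s['tcp_rot']);f=s['ee_pos']+Rt.apply(footT);ax=Rt.apply(axT);m=camera_model('scene')
for t in(0,.025,.05,.08):
    v=R.from_euler('xyz',m['attitude']).inv().apply(f+ax*t-m['position']);print(t,v[:2]/v[2]*m['fx']+[m['cx'],m['cy']])
E
```

```text
16.3 [ 0.6672 -0.0701  0.1999] [ 3.0986 -0.6456  2.6499] q [ 0.3176  0.9059 -0.3878  0.993  -0.0358  1.8405  1.048 ] F [ 0.6825 -0.0266  0.595 ] 0.27730026993720125 7.954459637403488
foot [ 0.6835 -0.0783  0.1821] axis [-0.2126  0.0738  0.9743]
row [-13.  -12.9   9.9] [ 0.019 -0.006  0.032] rows>= 0.3
scene [321.3636 122.8182] [319 120   5   6  11]
scene [303.     126.6667] [301 126   5   2   6]
scene [320.2 129.4] [318 127   5   6  10]
scene [303.3 134. ] [302 131   4   6  10]
scene [319.5833 142.75  ] [318 139   4   9  12]
scene [303.6 144.2] [303 143   3   3   5]
scene [311.3 155.6] [307 152  10   8  60]
scene [308.6923 166.    ] [305 164   9   4  13]
top [346.5122 166.4634] [339 165  14   6  41]
top [319.   183.85] [309 171  25  23 120]
top [344.6 173.2] [343 172   4   3   5]
0 [309.5813 165.9337]
0.025 [310.6833 157.636 ]
0.05 [311.8271 149.0234]
0.08 [313.2582 138.247 ]
```

move_arm(steps=[0, -13, -1, 0.019, -0.006, 0.032, 0, -13, -1, 0.019, -0.006, 0.032, -8, -13, 5, 0.019, -0.006, 0.032, -13, -13, 10, 0.019, -0.006, 0.032, -13, -13, 10, 0.019, -0.006, 0.032])

```text
time_s: 17.02
ee_pos: [0.6641, -0.0823, 0.1817]
tcp_rot: [-3.141, -0.643, 2.61]
ft_force: [-0.6, 0.2, 0.6]
gripper_width: 0.274
grip_force: 8.0
```

```bash
python3 - <<'E'
from h import *
bot()
s=sense();R0=R.from_euler('xyz',s['tcp_rot'])
for d in(.003,.005,.007): row(s['ee_pos']-[0,0,d],R0)
p,Rt=place([.681,-.092,.163],2.61,.64);row(p,Rt)
E
```

```text
17.025 [ 0.6641 -0.0823  0.1817] [-3.1405 -0.6434  2.6103] q [ 0.3181  0.9184 -0.3719  1.0051 -0.0162  1.8251  1.039 ] F [-0.6178  0.1543  0.637 ] 0.27429552981399724 7.954385876655579
foot [ 0.68   -0.0912  0.1639] axis [-0.1964  0.1074  0.9746]
row [-1.8  0.   2.4] [0. 0. 0.] rows>= 0.0
row [-3.  0.  4.] [0. 0. 0.] rows>= 0.1
row [-4.2  0.   5.6] [0. 0. 0.] rows>= 0.1
row [-1.6 -0.2  0. ] [-0.001 -0.003  0.   ] rows>= 0.0
```

```bash
python3 - <<'E'
from h import *
p,Rt=place([.680,-.092,.163],2.59,.72);row(p,Rt)
p,Rt=place([.680,-.092,.159],2.59,.72);row(p,Rt)
E
```

```text
row [-1.2 -0.4 -1.4] [-0.014  0.077  0.016] rows>= 0.4
row [-3.6 -0.4  1.8] [-0.014  0.077  0.016] rows>= 0.4
```

move_arm(steps=[-1, 0, -1, -0.014, 0.077, 0.016, -1, 0, -1, -0.014, 0.077, 0.016, -1, 0, -1, -0.014, 0.077, 0.016], force=3)

```text
time_s: 17.4
ee_pos: [0.6658, -0.0829, 0.1832]
tcp_rot: [3.14, -0.717, 2.591]
ft_force: [0.6, 0.7, 0.3]
gripper_width: 0.278
grip_force: 3.0
```

move_arm(steps=[-1, 0, 1.4, 0, 0, 0, -2, 0, 2.8, 0, 0, 0, -2, 0, 2.8, 0, 0, 0])

```text
time_s: 17.77
ee_pos: [0.6654, -0.0828, 0.18]
tcp_rot: [3.141, -0.718, 2.59]
ft_force: [-0.6, -0.2, -0.5]
gripper_width: 0.276
grip_force: 3.0
```

```bash
python3 -c "
from h import *
bot()"
```

```text
17.775 [ 0.6654 -0.0828  0.18  ] [ 3.1406 -0.7181  2.5903] q [ 0.3195  0.9705 -0.3659  0.9407 -0.0519  1.8986  1.0253] F [-0.6274 -0.1862 -0.5271] 0.2759444594117149 2.975854016840458
foot [ 0.6799 -0.0913  0.1609] axis [-0.1325  0.0718  0.9886]
```

move_arm(steps=[-1, 0, 1.3, 0, 0, 0, -1.4, 0, 1.6, 0, 0, 0, -1.4, 0, 1.6, 0, 0, 0])

```text
time_s: 18.15
ee_pos: [0.6658, -0.0827, 0.1785]
tcp_rot: [3.139, -0.718, 2.591]
ft_force: [0.6, 0.9, 5.5]
gripper_width: 0.275
grip_force: 3.0
```

move_arm(steps=[-1, 0, 1.3, 0, 0, 0, -1.4, 0, 1.6, 0, 0, 0, -1.4, 0, 1.6, 0, 0, 0])

```text
time_s: 18.52
ee_pos: [0.6656, -0.0828, 0.1758]
tcp_rot: [3.14, -0.718, 2.59]
ft_force: [1.4, -0.1, 4.8]
gripper_width: 0.279
grip_force: 3.0
```

move_arm(steps=[-1, 0, 1.3, 0, 0, 0, -1.4, 0, 1.6, 0, 0, 0, -1.4, 0, 1.6, 0, 0, 0])

```text
time_s: 18.9
ee_pos: [0.6655, -0.0829, 0.1734]
tcp_rot: [3.141, -0.718, 2.59]
ft_force: [1.1, 0.3, 4.9]
gripper_width: 0.276
grip_force: 3.0
```

move_arm(steps=[0, 0, 0, 0, 0, 0, 0, 0, 0, 0, 0, 0, 0, 0, 0, 0, 0, 0, 0, 0, 0, 0, 0, 0], claw=0.42)

```text
time_s: 19.4
ee_pos: [0.6654, -0.0831, 0.1732]
tcp_rot: [3.141, -0.719, 2.59]
ft_force: [-0.1, -0.1, -1.1]
gripper_width: 0.423
grip_force: 0.0
```

```bash
cat >>h.py <<'E'
def brown(tag):
  for nm in('scene','top'):
    im=cv2.cvtColor(camera(nm),cv2.COLOR_RGB2BGR);cv2.imwrite(f'pics/{tag}_{nm}.png',im);z=cv2.imread(f'pics/{nm}0.png');h=cv2.cvtColor(im,cv2.COLOR_BGR2HSV)
    d=np.abs(im.astype(int)-z).max(2);a=(165,240,285,345) if nm=='top' else (120,195,297,345)
    o=((h[...,0]>4)&(h[...,0]<20)&(h[...,1]>110)&(h[...,2]>50)&(d>15)).astype(np.uint8)
    m=np.zeros_like(o);m[a[0]:a[1],a[2]:a[3]]=o[a[0]:a[1],a[2]:a[3]]
    n,l,s,c=cv2.connectedComponentsWithStats(m)
    for k in range(1,n):
        if s[k,4]>4: print(nm,c[k],s[k])
  m=camera_model('scene')
  for t in(0,.025,.05,.08):
    v=R.from_euler('xyz',m['attitude']).inv().apply(np.array([.680,-.092,.16+t])-m['position']);print('pred upright',t,v[:2]/v[2]*m['fx']+[m['cx'],m['cy']])
E
python3 - <<'E'
from h import *
st();brown('c')
E
```

```text
19.4 [ 0.6654 -0.0831  0.1732] [ 3.1411 -0.7185  2.5897] q [ 0.32    0.976  -0.3652  0.9451 -0.0498  1.8897  1.0275] F [-0.0769 -0.0927 -1.1061] 0.42250113033955955 0.0
scene [302.5556 129.8889] [301 128   5   5   9]
scene [325.  129.5] [324 129   3   2   6]
scene [330.2778 131.8333] [325 129  11   8  18]
scene [328.1429 138.1429] [327 136   3   5   7]
scene [327.     144.5556] [326 142   3   6   9]
scene [326.6364 154.6364] [325 152   4   6  11]
scene [315.5469 161.0938] [311 158  10   7  64]
scene [326.5 160.5] [326 159   2   4   6]
scene [305.2 161. ] [304 160   4   3   5]
scene [312.2 172.8] [311 172   4   2   5]
top [318.7368 176.1842] [316 171   8  11  38]
top [336.4286 188.4643] [332 183  10  13  28]
top [315.2 184.6] [314 184   3   2   5]
top [320.9714 193.7714] [317 190   9   7  35]
top [329.5    198.3333] [328 196   3   5   6]
pred upright 0 [314.9443 173.3968]
pred upright 0.025 [315.505  163.9848]
pred upright 0.05 [316.0816 154.3045]
pred upright 0.08 [316.7956 142.3179]
```

The brown blobs at (315,161) and (312,173) match an upright bottle at the target. Retreating along the tool axis.

move_arm(steps=[0, 0, -15, 0, 0, 0, 0, 0, -35, 0, 0, 0, 0, 0, -80, 0, 0, 0, 0, 0, -130, 0, 0, 0, 0, 0, -150, 0, 0, 0, 0, 0, -150, 0, 0, 0])

```text
time_s: 20.25
ee_pos: [0.7522, -0.165, 0.3441]
tcp_rot: [2.954, -0.411, 2.517]
ft_force: [1.6, 0.5, -7.3]
gripper_width: 0.422
grip_force: 0.0
```

```bash
cat >>h.py <<'E'
LO=np.array([.6016,-.0884,0]);LR=R.from_euler('z',-.103)
def L(p): return LO+LR.apply(np.array(p)/1000.)
B=.030
def ee(plift,lean,az=np.pi-.103):
    Rt=toolR(az,lean);return L(plift)+B*Rt.as_matrix()[:,2],Rt
def toL(p): return LR.inv().apply(np.array(p)-LO)*1000
E
python3 - <<'E'
from h import *
st();brown('d')
s=sense();R0=R.from_euler('xyz',s['tcp_rot'])
row(s['ee_pos']*[1,1,0]+[-.02,0,.38],R0)
g=np.array([-53,2,63]);Rt=toolR(np.pi-.103,-.55);zl=LR.inv().apply(Rt.as_matrix()[:,2]);print(zl)
row(*ee(g-zl*250,-.55));row(*ee(g-zl*110,-.55));
E
```

```text
20.25 [ 0.7522 -0.165   0.3441] [ 2.9543 -0.4107  2.5166] q [ 0.439   0.8747 -0.4927  0.667  -0.0049  1.9142  0.9656] F [ 1.5617  0.5297 -7.2878] 0.42164191092441006 0.0
scene [315.3226 161.1774] [311 157  10   8  62]
scene [312.6667 172.8333] [311 172   5   2   6]
top [320.9655 194.4483] [318 191   8   7  29]
pred upright 0 [314.9443 173.3968]
pred upright 0.025 [315.505  163.9848]
pred upright 0.05 [316.0816 154.3045]
pred upright 0.08 [316.7956 142.3179]
row [ 38.4  -3.6 -42.9] [0. 0. 0.] rows>= 0.9
[ 0.5227 -0.     -0.8525]
row [ 238.2 -145.6  175.3] [ 0.136 -0.929 -0.601] rows>= 6.0
row [ 128.3 -125.8  259.8] [ 0.136 -0.929 -0.601] rows>= 6.0
```

```bash
python3 - <<'E'
from h import *
R0=R.from_euler('xyz',[3.1411,-.7185,2.5897]);p0=np.array([.6654,-.0829,.1732])+R0.apply([0,0,-.15]);cur=(p0,R0);print(p0)
row([.62,-.13,.40],toolR(2.75,-.0),cur)
g=np.array([-53,2,63]);zl=np.array([.5227,0,-.8525])
print(ee(g-zl*250,-.55)[0]);row(*ee(g-zl*250,-.55),cur)
E
```

```text
[ 0.7494 -0.1347  0.2861]
row [159.8 -63.8 -11.6] [ 0.058 -0.717 -0.154] rows>= 3.9
[ 0.4347 -0.0691  0.2505]
row [ 204.2 -109.3  225.8] [ 0.041 -1.246 -0.479] rows>= 7.1
```

move_arm(steps=[160, -64, -12, 0.058, -0.717, -0.154, 160, -64, -12, 0.058, -0.717, -0.154, 160, -64, -12, 0.058, -0.717, -0.154, 160, -64, -12, 0.058, -0.717, -0.154, 160, -64, -12, 0.058, -0.717, -0.154, 204, -109, 226, 0.041, -1.246, -0.479, 204, -109, 226, 0.041, -1.246, -0.479, 204, -109, 226, 0.041, -1.246, -0.479, 204, -109, 226, 0.041, -1.246, -0.479, 204, -109, 226, 0.041, -1.246, -0.479, 204, -109, 226, 0.041, -1.246, -0.479, 204, -109, 226, 0.041, -1.246, -0.479], claw=0.6, force=12)

```text
time_s: 21.85
ee_pos: [0.5362, -0.0961, 0.2675]
tcp_rot: [-3.128, 0.846, 2.822]
ft_force: [0.4, 0.1, -0.1]
gripper_width: 0.599
grip_force: 0.0
```

```bash
python3 - <<'E'
from h import *
st();brown('e')
g=np.array([-53,2,63]);zl=np.array([.5227,0,-.8525])
print(ee(g-zl*250,-.55)[0],ee(g-zl*250,-.55)[1].as_euler('xyz'))
for b in(120,60,30,0): row(*ee(g-zl*b,-.55))
# grip in present pictures: dark pixels near the crank
for nm,a in(('scene',(215,250,325,360)),('top',(240,258,300,325))):
    im=cv2.imread(f'pics/e_{nm}.png');h=im.max(2);m=np.zeros_like(h);m[a[0]:a[1],a[2]:a[3]]=(h<50)[a[0]:a[1],a[2]:a[3]]
    n,l,s,c=cv2.connectedComponentsWithStats(m)
    for k in range(1,n):
        if s[k,4]>12: print(nm,c[k],s[k],cv2.minAreaRect(cv2.findNonZero((l==k).astype(np.uint8))))
E
```

```text
21.85 [ 0.5362 -0.0961  0.2675] [-3.128   0.846   2.8217] q [ 1.0669 -0.1171 -1.119   2.3896  1.5022  0.2137 -0.2598] F [ 0.393   0.1288 -0.0962] 0.5985688722982461 0.0
scene [315.3651 161.127 ] [311 157  10   8  63]
scene [312.6667 172.8333] [311 172   5   2   6]
top [321.1034 194.4828] [318 191   8   7  29]
pred upright 0 [314.9443 173.3968]
pred upright 0.025 [315.505  163.9848]
pred upright 0.05 [316.0816 154.3045]
pred upright 0.08 [316.7956 142.3179]
[ 0.4347 -0.0691  0.2505] [3.1416 0.55   3.0386]
row [120.   10.1  55.8] [-0.154  0.291 -0.169] rows>= 2.1
row [137.9  17.7 112.6] [-0.154  0.291 -0.169] rows>= 2.9
row [146.8  21.5 141. ] [-0.154  0.291 -0.169] rows>= 3.3
row [155.7  25.3 169.4] [-0.154  0.291 -0.169] rows>= 3.7
scene [341.6788 235.4964] [336 226  12  20 137] ((341.6131591796875, 235.60379028320312), (7.28010892868042, 19.505197525024414), 15.945395469665527)
top [315.0435 248.5652] [312 246   7   6  23] ((315.2069091796875, 248.0172576904297), (6.127946376800537, 4.456687927246094), 68.19859313964844)
```

move_arm(steps=[120, 10, 56, -0.154, 0.291, -0.169, 120, 10, 56, -0.154, 0.291, -0.169, 120, 10, 56, -0.154, 0.291, -0.169, 120, 10, 56, -0.154, 0.291, -0.169])

```text
time_s: 22.45
ee_pos: [0.5029, -0.0762, 0.1392]
tcp_rot: [3.136, 0.548, 3.032]
ft_force: [0.0, 1.1, 0.6]
gripper_width: 0.596
grip_force: 0.0
```

```bash
python3 - <<'E'
from h import *
st()
t=tri([[341.6,235.6]],[[315.1,248.4]])[0];print('grip mid tri',t,toL(t[:3]))
g=np.array([-53,2,63]);zl=np.array([.5227,0,-.8525]);print('target',ee(g-zl*120,-.55)[0])
for b in(60,25,0): row(*ee(g-zl*b,-.55))
for c in(.25,.33,.4):
  for gg in (.1,.2):
    m=camera_model('scene');pin=np.array([-47,-36*np.sin(c),70+36*np.cos(c)]);d=np.array([-np.sin(gg),np.cos(gg)*np.sin(c),-np.cos(gg)*np.cos(c)])
    o=[]
    for t in(0,14,37,60):
        v=R.from_euler('xyz',m['attitude']).inv().apply(L(pin+d*t)-m['position']);o.append((v[:2]/v[2]*m['fx']+[m['cx'],m['cy']]).round(1))
    print(c,gg,o)
E
```

```text
22.45 [ 0.5029 -0.0762  0.1392] [3.1357 0.5481 3.0324] q [ 1.0058  0.2116 -1.0716  2.3883  1.2077  0.2552  0.3308] F [0.0084 1.1371 0.5739] 0.5964358340244257 0.0
grip mid tri [ 0.5509 -0.0841  0.065   0.0018] [-50.908   -0.9684  64.9623]
target [ 0.5023 -0.0761  0.1397]
row [ 0.1 -0.2 59.2] [ 0.003 -0.002 -0.005] rows>= 0.9
row [ 0.  -0.3 94.2] [ 0.003 -0.002 -0.005] rows>= 1.5
row [ -0.   -0.3 119.2] [ 0.003 -0.002 -0.005] rows>= 1.9
0.25 0.1 [array([345.7, 219.5]), array([344.2, 225.1]), array([341.7, 234.2]), array([339.2, 243.2])]
0.25 0.2 [array([345.7, 219.5]), array([344.5, 225.4]), array([342.6, 234.9]), array([340.7, 244.3])]
0.33 0.1 [array([346.8, 219.5]), array([344.8, 225.1]), array([341.7, 234.2]), array([338.5, 243.2])]
0.33 0.2 [array([346.8, 219.5]), array([345.2, 225.4]), array([342.6, 234.9]), array([340. , 244.4])]
0.4 0.1 [array([347.6, 219.6]), array([345.3, 225.2]), array([341.6, 234.2]), array([338. , 243.2])]
0.4 0.2 [array([347.6, 219.6]), array([345.7, 225.4]), array([342.6, 234.9]), array([339.5, 244.3])]
```

move_arm(steps=[0, 0, 59, 0, 0, 0, 0, 0, 90, 0, 0, 0, 0, 0, 105, 0, 0, 0, 0, 0, 115, 0, 0, 0, 0, 0, 115, 0, 0, 0])

```text
time_s: 23.08
ee_pos: [0.5642, -0.0832, 0.044]
tcp_rot: [3.139, 0.553, 3.034]
ft_force: [-1.1, 0.3, 0.7]
gripper_width: 0.601
grip_force: 0.0
```

move_arm(steps=[0, 0, 0, 0, 0, 0, 0, 0, 0, 0, 0, 0, 0, 0, 0, 0, 0, 0, 0, 0, 0, 0, 0, 0, 0, 0, 0, 0, 0, 0], claw=0.1, force=12)

```text
time_s: 23.7
ee_pos: [0.5639, -0.0839, 0.0432]
tcp_rot: [3.14, 0.553, 3.034]
ft_force: [-2.8, -1.6, 5.8]
gripper_width: 0.188
grip_force: 12.0
```

```bash
python3 - <<'E'
from h import *
st();s=sense();Rt=R.from_euler('xyz',s['tcp_rot']);print('true tcp lift',toL(s['ee_pos']-B*Rt.as_matrix()[:,2]))
p0=toL(s['ee_pos']);c=.33
# arc about pin for the grip: radius from measured hold
r=48
base=np.array([-47,-36*np.sin(c),70+36*np.cos(c)])
def hold(g): return base+44*np.array([-np.sin(g),np.cos(g)*np.sin(c),-np.cos(g)*np.cos(c)])
for g in np.linspace(.15,1.5,10):
    d=hold(g)-hold(.15); w=LR.apply(d)/1000; print(round(g,2),Rt.inv().apply(w)*1000)
E
```

```text
23.7 [ 0.5639 -0.0839  0.0432] [3.1401 0.5527 3.0336] q [ 0.749   0.5453 -0.8695  2.3321  1.9299  0.4512 -0.2955] F [-2.7899 -1.5867  5.8008] 0.18805975228631755 11.986298561096191
true tcp lift [-53.7007   0.6392  68.7083]
0.15 [0. 0. 0.]
0.3 [ 4.7379 -0.5021 -4.5584]
0.45 [ 8.757  -1.3077 -9.7233]
0.6 [ 11.9672  -2.3988 -15.3786]
0.75 [ 14.2964  -3.7508 -21.3973]
0.9 [ 15.6922  -5.3335 -27.6443]
1.05 [ 16.1233  -7.1111 -33.9794]
1.2 [ 15.58    -9.0439 -40.2601]
1.35 [ 14.0746 -11.0884 -46.3455]
1.5 [ 11.6408 -13.1988 -52.0989]
```

move_arm(steps=[4.4, -0.5, -4.2, 0, 0, 0, 8.1, -1.2, -9, 0, 0, 0, 11.1, -2.2, -14.3, 0, 0, 0, 13.3, -3.5, -19.9, 0, 0, 0, 14.6, -5, -25.7, 0, 0, 0, 15, -6.6, -31.6, 0, 0, 0, 14.5, -8.4, -37.4, 0, 0, 0, 14.5, -8.4, -37.4, 0, 0, 0], force=10)

```text
time_s: 24.7
ee_pos: [0.5289, -0.0858, 0.0663]
tcp_rot: [3.137, 0.549, 3.037]
ft_force: [-7.8, 1.9, 2.2]
gripper_width: 0.105
grip_force: 3.3
```

```bash
cat >>h.py <<'E'
def grip(tag):
  brown(tag)
  for nm,a in(('scene',(195,270,310,375)),('top',(235,275,290,340))):
    im=cv2.imread(f'pics/{tag}_{nm}.png');h=im.max(2);m=np.zeros_like(h);m[a[0]:a[1],a[2]:a[3]]=(h<50)[a[0]:a[1],a[2]:a[3]]
    n,l,s,c=cv2.connectedComponentsWithStats(m)
    for k in range(1,n):
        if s[k,4]>12: print(nm,c[k],s[k],cv2.minAreaRect(cv2.findNonZero((l==k).astype(np.uint8))))
E
python3 - <<'E'
from h import *
st();s=sense();Rt=R.from_euler('xyz',s['tcp_rot']);print('true tcp lift',toL(s['ee_pos']-B*Rt.as_matrix()[:,2]),'F lift',LR.inv().apply(s['ft_force']),s['wrist_torque'])
E
```

```text
24.7 [ 0.5289 -0.0858  0.0663] [3.1366 0.549  3.0368] q [ 0.8005  0.4367 -0.8887  2.392   1.8855  0.3729 -0.2772] F [-7.7816  1.9058  2.1597] 0.10525492125145683 3.346325308084488
true tcp lift [-88.2827  -5.035   91.8566] F lift [-7.9363  1.0956  2.1597] [0.4309 1.3267 0.2167]
```

move_arm(steps=[0, 0, 0, 0, 0, 0, 0, 0, 0, 0, 0, 0, 0, 0, 0, 0, 0, 0, 0, 0, -20, 0, 0, 0, 0, 0, -70, 0, 0, 0, 0, 0, -130, 0, 0, 0, 0, 0, -150, 0, 0, 0, 0, 0, -150, 0, 0, 0], claw=0.6)

```text
time_s: 25.7
ee_pos: [0.4639, -0.0997, 0.1452]
tcp_rot: [-3.117, 0.504, 3.024]
ft_force: [-0.1, -0.8, 0.0]
gripper_width: 0.599
grip_force: 0.0
```

```bash
python3 - <<'E'
from h import *
st();grip('f')
for c in(.2,.33,.45):
  for gg in (.2,.5,.8,1.1,1.4):
    pin=np.array([-47,-36*np.sin(c),70+36*np.cos(c)]);d=np.array([-np.sin(gg),np.cos(gg)*np.sin(c),-np.cos(gg)*np.cos(c)])
    o=[]
    for nm in('scene','top'):
      m=camera_model(nm)
      for t in(14,60):
        v=R.from_euler('xyz',m['attitude']).inv().apply(L(pin+d*t)-m['position']);o.append((v[:2]/v[2]*m['fx']+[m['cx'],m['cy']]).round(1))
    print(c,gg,*o)
E
```

```text
25.7 [ 0.4639 -0.0997  0.1452] [-3.1167  0.5043  3.024 ] q [ 1.0354  0.0972 -1.0074  2.4171  0.6982  0.2174  0.8473] F [-0.0769 -0.8246  0.0275] 0.5994592101681891 0.0
scene [315.4615 161.4769] [311 158  10   8  65]
scene [313.     173.1667] [311 173   5   2   6]
top [320.9667 194.5333] [318 191   8   7  30]
pred upright 0 [314.9443 173.3968]
pred upright 0.025 [315.505  163.9848]
pred upright 0.05 [316.0816 154.3045]
pred upright 0.08 [316.7956 142.3179]
scene [366.4    209.1263] [358 195  17  25  95] ((366.20001220703125, 206.9000244140625), (28.621667861938477, 5.813776969909668), 63.43495178222656)
scene [336.     218.5625] [334 215   5   9  16] ((335.6891784667969, 219.13514709472656), (8.38434886932373, 3.2879798412323), 80.53767395019531)
scene [333.619  228.2381] [330 225   9   7  21] ((333.8783874511719, 228.22975158691406), (8.38434886932373, 5.425166606903076), 9.462321281433105)
scene [347.0861 237.2384] [342 227  11  21 151] ((347.1470947265625, 237.08827209472656), (20.130456924438477, 7.518604278564453), 75.96376037597656)
top [314.1231 256.4615] [311 251   8  13  65] 
[... 367 characters left out ...]
348.1 223.8] [358.5 238.4] [317.6 251.4] [315. 269.]
0.33 0.2 [345.2 225.4] [340.  244.4] [317.9 247.5] [311.  251.1]
0.33 0.5 [346.3 225.8] [345.  246.4] [318. 249.] [311.3 257.4]
0.33 0.8 [347.6 225.7] [350.2 246.2] [318.2 250.2] [312.2 262.7]
0.33 1.1 [348.7 225. ] [355.3 243.4] [318.7 251.2] [313.9 266.8]
0.33 1.4 [349.7 223.8] [359.7 238.4] [319.2 251.6] [316.2 269.1]
0.45 0.2 [346.1 225.5] [339.1 244.3] [318.8 247.6] [310.1 251. ]
0.45 0.5 [347.3 225.9] [344.3 246.4] [319.  249.1] [310.6 257.3]
0.45 0.8 [348.6 225.8] [349.9 246.1] [319.3 250.4] [312.  262.7]
0.45 1.1 [349.9 225.1] [355.6 243.4] [319.9 251.3] [314.3 266.8]
0.45 1.4 [351.1 223.9] [360.8 238.5] [320.6 251.8] [317.3 269.2]
```

The grip has swung part way, to about 0.7 rad (scene centroid (347,237), top (314,256)), before slipping. I'll regrip deeper and firmer and continue the arc while turning the tool upright.

```bash
python3 - <<'E'
from h import *
c=.28;base=np.array([-47,-36*np.sin(c),70+36*np.cos(c)])
def hold(g,t=42): return base+t*np.array([-np.sin(g),np.cos(g)*np.sin(c),-np.cos(g)*np.cos(c)])
zl=np.array([np.sin(.5),0,-np.cos(.5)])
for b in(80,40,-9): q=ee(hold(.7)-zl*b,-.5); row(*q); print(q[0])
E
```

```text
row [-18.9  26.5  41.8] [-0.033  0.005 -0.014] rows>= 0.8
[ 0.504  -0.0794  0.1176]
row [-18.6  27.8  81.8] [-0.033  0.005 -0.014] rows>= 1.4
[ 0.5231 -0.0814  0.0825]
row [-18.4  29.4 130.7] [-0.033  0.005 -0.014] rows>= 2.2
[ 0.5464 -0.0838  0.0395]
```

move_arm(steps=[-19, 26, 42, -0.033, 0.005, -0.014, -19, 26, 42, -0.033, 0.005, -0.014, -19, 26, 42, -0.033, 0.005, -0.014, -19, 26, 42, -0.033, 0.005, -0.014])

```text
time_s: 26.3
ee_pos: [0.5036, -0.0788, 0.1163]
tcp_rot: [3.141, 0.499, 3.041]
ft_force: [0.6, -0.7, 0.0]
gripper_width: 0.599
grip_force: 0.0
```

```bash
python3 - <<'E'
from h import *
st();c=.28;base=np.array([-47,-36*np.sin(c),70+36*np.cos(c)])
def hold(g,t=42): return base+t*np.array([-np.sin(g),np.cos(g)*np.sin(c),-np.cos(g)*np.cos(c)])
zl=np.array([np.sin(.5),0,-np.cos(.5)])
for b in(40,-9): row(*ee(hold(.7)-zl*b,-.5))
E
```

```text
26.3 [ 0.5036 -0.0788  0.1163] [3.1407 0.4985 3.0407] q [ 0.7357  0.2191 -0.7883  2.3796  1.1109  0.2263  0.4206] F [ 0.6122 -0.6916  0.0039] 0.5989491477084246 0.0
row [-1.1 -0.6 39. ] [ 0.002 -0.001  0.002] rows>= 0.6
row [-1.2 -0.7 88. ] [ 0.002 -0.001  0.002] rows>= 1.4
```

move_arm(steps=[-1, -1, 39, 0, 0, 0, -1, -1, 65, 0, 0, 0, -1, -1, 80, 0, 0, 0, -1, -1, 88, 0, 0, 0, -1, -1, 88, 0, 0, 0])

```text
time_s: 26.92
ee_pos: [0.5461, -0.0848, 0.0397]
tcp_rot: [3.14, 0.498, 3.039]
ft_force: [-0.4, -0.1, -0.1]
gripper_width: 0.597
grip_force: 0.0
```

move_arm(steps=[0, 0, 0, 0, 0, 0, 0, 0, 0, 0, 0, 0, 0, 0, 0, 0, 0, 0, 0, 0, 0, 0, 0, 0, 0, 0, 0, 0, 0, 0], claw=0.05, force=30)

```text
time_s: 27.55
ee_pos: [0.5469, -0.0824, 0.0399]
tcp_rot: [3.138, 0.499, 3.042]
ft_force: [-1.1, 5.2, 2.2]
gripper_width: 0.184
grip_force: 30.0
```

```bash
python3 - <<'E'
from h import *
st();c=.28;base=np.array([-47,-36*np.sin(c),70+36*np.cos(c)])
def hold(g,t=42): return base+t*np.array([-np.sin(g),np.cos(g)*np.sin(c),-np.cos(g)*np.cos(c)])
s=sense();p0=s['ee_pos'];Rm=R.from_euler('xyz',s['tcp_rot']);tr=toL(p0-(B-.009)*Rm.as_matrix()[:,2]);print(tr,hold(.7))
for g in np.linspace(.7,1.6,8):
    f=(g-.7)/.9; Rt=toolR(np.pi-.103,-.5+.3*f); P=L(tr+hold(g)-hold(.7))+(B-.009)*Rt.as_matrix()[:,2]; row(P,Rt)
E
```

```text
27.55 [ 0.5469 -0.0824  0.0399] [3.1383 0.4991 3.042 ] q [ 0.5827  0.4575 -0.6579  2.3408  1.8605  0.3081 -0.2766] F [-1.0926  5.1556  2.1525] 0.18366648257917287 29.995720088481903
[-65.1268   0.2596  58.3639] [-74.0571  -1.0713  73.7257]
row [-0.  -0.1 -0. ] [ 0.005 -0.001  0.003] rows>= 0.0
row [ 2.6 -1.1 -5. ] [0.005 0.042 0.003] rows>= 0.2
row [  4.5  -2.2 -10.3] [0.005 0.085 0.003] rows>= 0.5
row [  5.8  -3.5 -15.6] [0.005 0.128 0.003] rows>= 0.7
row [  6.3  -4.8 -21. ] [0.005 0.17  0.003] rows>= 0.9
row [  6.2  -6.2 -26.2] [0.005 0.213 0.003] rows>= 1.1
row [  5.4  -7.7 -31.4] [0.004 0.256 0.004] rows>= 1.4
row [  4.   -9.1 -36.3] [0.004 0.299 0.004] rows>= 1.6
```

```bash
python3 - <<'E'
from h import *
c=.28;base=np.array([-47,-36*np.sin(c),70+36*np.cos(c)])
def hold(g,t=42): return base+t*np.array([-np.sin(g),np.cos(g)*np.sin(c),-np.cos(g)*np.cos(c)])
s=sense();p0=s['ee_pos'];Rm=R.from_euler('xyz',s['tcp_rot']);tr=toL(p0-.039*Rm.as_matrix()[:,2]);print(tr)
for g in np.linspace(.7,1.6,8):
    f=(g-.7)/.9; Rt=toolR(np.pi-.1,-.5+.3*f); P=L(tr+hold(g)-hold(.7))+.039*Rt.as_matrix()[:,2]; row(P,Rt)
E
```

```text
[-73.7416   0.1714  74.1682]
row [-0.  -0.1 -0. ] [ 0.003 -0.001  0.   ] rows>= 0.0
row [ 3.3 -1.1 -5.1] [0.003 0.042 0.   ] rows>= 0.2
row [  6.1  -2.3 -10.3] [0.003 0.085 0.   ] rows>= 0.5
row [  8.1  -3.5 -15.7] [0.003 0.128 0.001] rows>= 0.7
row [  9.4  -4.8 -21.2] [0.003 0.171 0.001] rows>= 0.9
row [ 10.   -6.3 -26.6] [0.003 0.213 0.001] rows>= 1.1
row [ 10.   -7.7 -32. ] [0.003 0.256 0.001] rows>= 1.4
row [  9.3  -9.2 -37.1] [0.003 0.299 0.001] rows>= 1.6
```

move_arm(steps=[3.3, -1, -5.1, 0, 0.042, 0, 6.1, -2.2, -10.3, 0, 0.085, 0, 8.1, -3.4, -15.7, 0, 0.128, 0, 9.4, -4.7, -21.2, 0, 0.171, 0, 10, -6.2, -26.6, 0, 0.213, 0, 10, -6.2, -26.6, 0, 0.213, 0])

```text
time_s: 28.3
ee_pos: [0.5251, -0.0846, 0.0583]
tcp_rot: [3.135, 0.286, 3.041]
ft_force: [-0.7, 10.5, 1.0]
gripper_width: 0.186
grip_force: 30.1
```

```bash
cat >>h.py <<'E'
def tr(b=.039):
    s=sense();st();print('bar at lift',toL(s['ee_pos']-b*R.from_euler('xyz',s['tcp_rot']).as_matrix()[:,2]),'F lift',LR.inv().apply(s['ft_force']),s['wrist_torque'])
E
python3 -c "
from h import *
tr()"
```

```text
28.3 [ 0.5251 -0.0846  0.0583] [3.135  0.286  3.0409] q [ 0.6404  0.4203 -0.7101  2.2116  0.7746  0.4165  0.7981] F [-0.6527 10.5448  0.9719] 0.18596041298657023 30.104940533638
bar at lift [-87.4628  -4.36    95.6963] F lift [-1.7335 10.4218  0.9719] [2.3686 0.198  0.3348]
```

move_arm(steps=[1, 0, -5, 0, 0.04, 0, 1, 0, -10, 0, 0.08, 0, 0, 0, -14, 0, 0.08, 0, 0, 0, -14, 0, 0.08, 0])

```text
time_s: 28.8
ee_pos: [0.52, -0.0864, 0.0709]
tcp_rot: [3.138, 0.204, 3.041]
ft_force: [2.3, 4.8, -5.6]
gripper_width: 0.186
grip_force: 30.0
```

```bash
python3 -c "
from h import *
tr()"
```

```text
28.8 [ 0.52   -0.0864  0.0709] [3.1383 0.2043 3.0408] q [ 0.7067  0.437  -0.7936  2.1458  0.6438  0.5603  0.9331] F [ 2.2735  4.8201 -5.5748] 0.18552216325351675 29.99984622001648
bar at lift [-89.3215  -6.5163 109.0949] F lift [ 1.7658  5.0283 -5.5748] [1.1914 0.0687 0.1466]
```

move_arm(steps=[0, 0, -3, 0, 0, 0, 0, 0, -3, 0, 0, 0, 0, 0, -3, 0, 0, 0])

```text
time_s: 29.18
ee_pos: [0.5196, -0.0866, 0.0738]
tcp_rot: [3.139, 0.205, 3.041]
ft_force: [3.5, 4.2, -9.8]
gripper_width: 0.185
grip_force: 30.0
```

```bash
python3 -c "
from h import *
tr();grip('k')"
```

```text
29.175 [ 0.5196 -0.0866  0.0738] [3.1385 0.2049 3.0409] q [ 0.7126  0.432  -0.7993  2.1448  0.6362  0.5645  0.9406] F [ 3.4793  4.241  -9.8478] 0.18501258737612075 29.997865855693817
bar at lift [-89.636   -6.7642 111.9942] F lift [ 3.0248  4.5762 -9.8478] [ 1.0953 -0.3354  0.2613]
scene [315.459  161.2459] [311 158  10   7  61]
top [321.1613 194.4839] [318 191   8   7  31]
pred upright 0 [314.9443 173.3968]
pred upright 0.025 [315.505  163.9848]
pred upright 0.05 [316.0816 154.3045]
pred upright 0.08 [316.7956 142.3179]
scene [333.2381 209.1429] [321 195  27  23 105] ((331.63787841796875, 207.97377014160156), (31.059362411499023, 10.61773681640625), 34.215702056884766)
scene [359.8646 212.05  ] [345 195  30  43 480] ((355.2441101074219, 214.67352294921875), (28.194364547729492, 40.027767181396484), 22.166345596313477)
top [314.3214 253.6071] [308 253  13   3  28] ((314.0, 254.0), (2.0, 12.0), 90.0)
top [329.5    255.6429] [326 255   8   3  14] ((329.5, 256.0), (7.0, 2.0), 0.0)
top [316.0208 260.1458] [306 258  25   9  48] ((317.11767578125, 259.47064208984375), (7.276068687438965, 24.73863410949707), 75.96376037597656)
```

Force is rising against the stop, so the grip is folded out. I'll regrip shallower and nearer its free end so the fingertips clear the base at the bottom of the circle.

move_arm(steps=[0, 0, 3, 0, 0, 0, 0, 0, 3, 0, 0, 0, 0, 0, 3, 0, 0, 0, 6, 0, -6, 0, 0, 0, 6, 0, -6, 0, 0, 0], claw=0.4)

```text
time_s: 29.9
ee_pos: [0.5126, -0.0874, 0.0799]
tcp_rot: [3.141, 0.207, 3.04]
ft_force: [1.0, -0.6, -0.2]
gripper_width: 0.4
grip_force: 0.0
```

move_arm(steps=[0, 0, 0, 0, 0, 0, 0, 0, 0, 0, 0, 0, 0, 0, 0, 0, 0, 0, 0, 0, 0, 0, 0, 0], claw=0.05, force=15)

```text
time_s: 30.4
ee_pos: [0.5131, -0.0867, 0.0792]
tcp_rot: [3.14, 0.206, 3.041]
ft_force: [-1.1, 1.9, 1.4]
gripper_width: 0.188
grip_force: 15.0
```

```bash
python3 - <<'E'
from h import *
tr(.030)
Rm=R.from_euler('xyz',sense()['tcp_rot'])
def arc(c0,cs):
    for c in cs:
        w=LR.apply([0,-36*(np.sin(c)-np.sin(c0)),36*(np.cos(c)-np.cos(c0))]); print(round(c,2),Rm.inv().apply(w).round(1).tolist())
arc(.18,.18+.35*np.arange(1,19))
E
```

```text
30.4 [ 0.5131 -0.0867  0.0792] [3.1402 0.206  3.0408] q [ 0.7287  0.4141 -0.8129  2.1556  0.6208  0.5666  0.9523] F [-1.0625  1.9217  1.3935] 0.18781570205661943 15.000009834766388
bar at lift [-94.3666  -7.4992 108.5623] F lift [-1.2545  1.8023  1.3935] [0.5244 0.0469 0.055 ]
0.53 [0.9, -11.8, 4.2]
0.88 [2.6, -21.3, 12.2]
1.23 [4.8, -27.5, 22.8]
1.58 [7.4, -29.6, 34.9]
1.93 [9.9, -27.3, 47.0]
2.28 [12.1, -21.0, 57.6]
2.63 [13.7, -11.3, 65.4]
2.98 [14.5, 0.6, 69.5]
3.33 [14.4, 13.1, 69.3]
3.68 [13.5, 24.8, 65.0]
4.03 [11.8, 34.3, 57.0]
4.38 [9.6, 40.4, 46.2]
4.73 [7.0, 42.4, 34.1]
5.08 [4.5, 40.0, 22.1]
5.43 [2.3, 33.6, 11.6]
5.78 [0.7, 23.8, 3.8]
6.13 [-0.1, 11.9, -0.1]
6.48 [0.0, -0.6, 0.1]
```

move_arm(steps=[0.9, -11.8, 4.2, 0, 0, 0, 2.6, -21.3, 12.2, 0, 0, 0, 4.8, -27.5, 22.8, 0, 0, 0, 7.4, -29.6, 34.9, 0, 0, 0])

```text
time_s: 30.9
ee_pos: [0.5102, -0.1151, 0.0432]
tcp_rot: [3.138, 0.207, 3.041]
ft_force: [-0.5, 10.1, 4.0]
gripper_width: 0.188
grip_force: 15.0
```

```bash
python3 -c "
from h import *
tr(.030)"
```

```text
30.9 [ 0.5102 -0.1151  0.0432] [3.1382 0.2068 3.0414] q [ 0.7246  0.4735 -0.7396  2.1736  0.7085  0.4945  0.9346] F [-0.5472 10.0691  4.0231] 0.1881099832638767 15.005788207054138
bar at lift [-94.2936 -36.0241  72.5556] F lift [-1.5796  9.9595  4.0231] [2.1543 0.1681 0.4269]
```

move_arm(steps=[2.5, 4.3, 12.1, 0, 0, 0, 4.7, 10.6, 22.7, 0, 0, 0, 6.3, 20.3, 30.5, 0, 0, 0, 7.1, 32.2, 34.6, 0, 0, 0, 7, 44.7, 34.4, 0, 0, 0])

```text
time_s: 31.52
ee_pos: [0.5143, -0.0743, 0.0081]
tcp_rot: [-3.14, 0.205, 3.038]
ft_force: [-0.1, -5.0, 1.1]
gripper_width: 0.19
grip_force: 15.0
```

```bash
python3 -c "
from h import *
tr(.030)"
```

```text
31.525 [ 0.5143 -0.0743  0.0081] [-3.1396  0.2049  3.0382] q [ 0.5338  0.5147 -0.6281  2.2014  0.8404  0.4307  0.7091] F [-0.1047 -4.9798  1.0906] 0.19022476470353802 15.012809336185455
bar at lift [-94.4021   5.0735  37.444 ] F lift [ 0.4079 -4.9642  1.0906] [-1.1031 -0.1017 -0.3621]
```

move_arm(steps=[-0.9, 11.7, -4.3, 0, 0, 0, -2.6, 21.2, -12.3, 0, 0, 0, -4.8, 27.3, -23.1, 0, 0, 0, -7.4, 29.3, -35.2, 0, 0, 0, -9.9, 26.9, -47.2, 0, 0, 0, -12.1, 20.5, -57.7, 0, 0, 0, -13.7, 10.7, -65.5, 0, 0, 0, -14.5, -1.2, -69.4, 0, 0, 0, -14.4, -13.7, -69.2, 0, 0, 0])

```text
time_s: 32.65
ee_pos: [0.5134, -0.0839, 0.0799]
tcp_rot: [3.138, 0.207, 3.042]
ft_force: [0.7, 5.1, -2.1]
gripper_width: 0.191
grip_force: 15.0
```

```bash
python3 - <<'E'
from h import *
tr(.030);brown('m')
z=cv2.cvtColor(cv2.imread('pics/scene0.png'),7);m=cv2.cvtColor(cv2.imread('pics/m_scene.png'),7)
# template shift of deck's left/front corner region and of bottle_left
for nm,(a,b,c,d) in dict(right=(178,192,365,390),botL=(145,178,288,302),botR=(136,165,335,348),shelf=(165,200,200,265)).items():
    t=z[a:b,c:d];w=m[a-16:b+6,c-8:d+8];r=cv2.matchTemplate(w,t,cv2.TM_CCOEFF_NORMED);_,v,_,p=cv2.minMaxLoc(r);print(nm,v,p[0]-8,p[1]-16)
v=lambda P:(lambda q:q[:2]/q[2]*429.58)(R.from_euler('xyz',camera_model('scene')['attitude']).inv().apply(P-camera_model('scene')['position']))
P=np.array([.6856,-.04,.16]);print('px per 10mm at bottle',v(P+[0,0,.01])-v(P))
E
```

```text
32.65 [ 0.5134 -0.0839  0.0799] [3.1385 0.2072 3.0425] q [ 0.7172  0.4092 -0.8039  2.1568  0.6103  0.5621  0.9582] F [ 0.6872  5.129  -2.1425] 0.19118553074299893 14.99986857175827
bar at lift [-94.3674  -4.7033 109.2348] F lift [ 0.1562  5.1725 -2.1425] [ 1.1815 -0.0086  0.2269]
scene [316.     153.9464] [312 151   9   7  56]
top [321.7333 193.0333] [319 189   8   7  30]
pred upright 0 [314.9443 173.3968]
pred upright 0.025 [315.505  163.9848]
pred upright 0.05 [316.0816 154.3045]
pred upright 0.08 [316.7956 142.3179]
right 0.6195023059844971 7 -16
botL 0.7097182273864746 0 -7
botR 0.8798763751983643 1 -7
shelf 0.9971137046813965 0 0
px per 10mm at bottle [ 0.113  -3.7803]
```

move_arm(steps=[0.9, -11.3, 4.2, 0, 0, 0, 2.6, -20.3, 12.2, 0, 0, 0, 4.8, -26, 22.8, 0, 0, 0, 7.4, -28, 34.9, 0, 0, 0, 9.9, -26, 47, 0, 0, 0, 12.1, -20, 57.6, 0, 0, 0, 13.7, -11, 65.4, 0, 0, 0, 14.5, 0.6, 69.5, 0, 0, 0, 14.4, 13.1, 69.3, 0, 0, 0, 13.5, 24.8, 65, 0, 0, 0, 11.8, 34.3, 57, 0, 0, 0, 9.6, 40.4, 46.2, 0, 0, 0, 9.6, 40.4, 46.2, 0, 0, 0])

```text
time_s: 34.38
ee_pos: [0.5175, -0.0447, 0.0328]
tcp_rot: [3.14, 0.207, 3.041]
ft_force: [0.2, 0.9, 0.4]
gripper_width: 0.194
grip_force: 15.0
```

```bash
python3 - <<'E'
from h import *
tr(.030);brown('n')
m=cv2.cvtColor(cv2.imread('pics/n_scene.png'),6)
for x in range(180,330,8): print(x,m[150:222:2,x].tolist())
E
```

```text
34.375 [ 0.5175 -0.0447  0.0328] [3.1401 0.207  3.0412] q [ 0.5127  0.4717 -0.6756  2.1915  0.7634  0.4768  0.7233] F [0.2149 0.8634 0.4219] 0.1935720615412905 14.999685734510422
bar at lift [-94.3092  34.8064  62.2004] F lift [0.125  0.8809 0.4219] [0.1216 0.1178 0.0109]
scene [316.2941 148.3333] [312 145   9   7  51]
scene [313.4 160.2] [312 160   4   2   5]
top [322.1786 192.2857] [319 189   8   6  28]
pred upright 0 [314.9443 173.3968]
pred upright 0.025 [315.505  163.9848]
pred upright 0.05 [316.0816 154.3045]
pred upright 0.08 [316.7956 142.3179]
180 [135, 133, 130, 138, 135, 138, 136, 133, 128, 123, 118, 118, 117, 117, 160, 143, 244, 239, 250, 144, 133, 243, 248, 250, 176, 117, 110, 80, 85, 100, 92, 90, 83, 87, 91, 78]
188 [33, 33, 39, 38, 33, 32, 23, 41, 124, 131, 95, 94, 135, 157, 140, 218, 230, 237, 160, 158, 243, 239, 241, 237, 244, 231, 122, 124, 83, 83, 75, 85, 75, 78, 73, 72]
196 [125, 108, 98, 103, 73, 73, 67, 57, 125, 122, 100, 146, 119, 138, 144, 140, 214, 176, 125, 243, 241, 240, 239, 242, 210, 124, 123, 94, 87, 91, 92, 87, 92, 54, 69, 183]
204 [116, 114, 121, 135, 
[... 2164 characters left out ...]
, 130, 150, 112, 141, 156, 172, 177, 145, 244, 241, 240, 243, 240, 243, 242, 243, 241, 239, 253, 133, 129, 91, 135, 122, 174, 166, 165, 157, 196, 165, 165, 170, 168, 228]
308 [197, 165, 193, 153, 152, 246, 243, 179, 129, 245, 243, 239, 237, 240, 240, 240, 238, 243, 239, 248, 142, 138, 93, 134, 118, 174, 177, 174, 175, 175, 173, 184, 105, 57, 72, 60]
316 [86, 114, 111, 148, 137, 98, 215, 123, 246, 243, 239, 239, 240, 240, 238, 239, 240, 239, 249, 144, 138, 91, 134, 119, 180, 176, 174, 172, 52, 55, 51, 45, 43, 55, 56, 50]
324 [191, 156, 142, 249, 242, 239, 121, 245, 242, 240, 238, 242, 237, 239, 238, 239, 241, 228, 155, 135, 91, 130, 110, 183, 175, 171, 174, 55, 57, 58, 59, 54, 53, 51, 31, 77]
```

```bash
cat >>h.py <<'E'
def fit(m,xs,x0,y0,sl,back=False):
    X=[];Y=[]
    for x in xs:
        yc=y0+sl*(x-x0);a=int(yc)-4;col=m[a:a+9,x].astype(float)
        k=col[1:6].argmin()+1
        for j in range(k,8):
            if col[j]<190<=col[j+1] : X.append(x);Y.append(a+j+(190-col[j])/(col[j+1]-col[j]));break
    X=np.array(X);Y=np.array(Y);w=np.ones(len(X),bool)
    for _ in range(6):
        p=np.polyfit(X[w],Y[w],1);r=Y-np.polyval(p,X);w=abs(r)<max(.5,1.5*np.std(r[w]))
    return p,w.sum(),np.std(r[w])
def flush(tag,dy):
    m=cv2.cvtColor(cv2.imread(f'pics/{tag}_scene.png'),6)
    a=fit(m,range(202,262),204,184,-.214);b=fit(m,range(276,345),284,170.5-dy,-.214)
    print('shelf',a,'deck',b)
    for x in(268,275,285): print(x,'deck below shelf px',np.polyval(b[0],x)-np.polyval(a[0],x))
E
python3 - <<'E'
from h import *
flush('n',0)
P=np.array([.664,.035,.2]);m=camera_model('scene')
v=lambda P:(lambda q:q[:2]/q[2]*429.58+[m['cx'],m['cy']])(R.from_euler('xyz',m['attitude']).inv().apply(P-m['position']))
print('px/mm',(v(P+[0,0,.01])-v(P))/10, v(P))
# shelf vs deck top corner heights by pixel: deck front-left corner now, shelf front-right corner
for z in(.19,.195,.2,.205,.21): print(z,v(L([-30,130,z*1000])),v(np.array([.6364,.0471,z])))
E
```

```text
shelf (array([ -0.2121, 228.7098]), np.int64(60), np.float64(0.22433186831052684)) deck (array([ -0.2157, 233.3159]), np.int64(57), np.float64(0.21301822067569814))
268 deck below shelf px 3.633163064082993
275 deck below shelf px 3.6077513380756727
285 deck below shelf px 3.5714488723509135
px/mm [-0.0024 -0.4091] [271.054  174.6958]
0.19 [286.3436 197.0045] [272.4913 185.9432]
0.195 [286.3802 194.9105] [272.4834 183.8954]
0.2 [286.4171 192.803 ] [272.4754 181.8349]
0.205 [286.4543 190.6817] [272.4675 179.7614]
0.21 [286.4916 188.5466] [272.4594 177.6748]
```

```bash
python3 - <<'E'
from h import *
def blobs(tag,nm,a):
    f=f'pics/{nm}0.png' if tag=='0' else f'pics/{tag}_{nm}.png'
    h=cv2.imread(f).max(2);m=np.zeros_like(h);m[a[0]:a[1],a[2]:a[3]]=(h<75)[a[0]:a[1],a[2]:a[3]]
    n,l,s,c=cv2.connectedComponentsWithStats(m);o=[]
    for k in range(1,n):
        if s[k,4]>=12:
            w=(75-h.astype(float))*(l==k);yy,xx=np.mgrid[:h.shape[0],:h.shape[1]];o.append(((w*xx).sum()/w.sum(),(w*yy).sum()/w.sum(),s[k,4],s[k,0],s[k,1],s[k,3]))
    return np.array(o).round(2)
for t in('0','e','n'):
    print(t,'scene');print(blobs(t,'scene',(125,185,180,230)));print(blobs(t,'scene',(110,180,285,365)))
    print(t,'top');print(blobs(t,'top',(160,190,195,240)));print(blobs(t,'top',(170,215,290,380)))
E
```

```text
0 scene
[[216.16 152.39 135.   212.   142.    19.  ]
 [190.86 157.15 144.   187.   147.    19.  ]]
[[292.68 132.42  18.   291.   129.     7.  ]
 [354.23 143.12  79.   351.   135.    15.  ]
 [292.52 140.95  54.   289.   138.     7.  ]
 [341.32 146.08  79.   338.   138.    15.  ]
 [295.13 155.15  95.   291.   146.    17.  ]]
0 top
[[202.88 173.23  43.   200.   170.     8.  ]
 [225.19 175.24  39.   222.   172.     7.  ]]
[[300.94 187.56  33.   298.   185.     6.  ]
 [349.94 193.68  31.   348.   191.     6.  ]]
e scene
[[216.14 152.45 130.   212.   142.    19.  ]
 [190.8  157.12 138.   187.   147.    19.  ]]
[[ 350.32  140.75 1142.    333.    121.     43.  ]
 [ 292.52  140.94   53.    289.    138.      7.  ]
 [ 316.12  151.32   88.    312.    142.     17.  ]
 [ 295.13  155.11   92.    291.    146.     17.  ]]
e top
[[202.89 173.23  42.   200.   170.     7.  ]
 [225.22 175.26  40.   222.   172.     7.  ]]
[[300.97 187.54  32.   298.   185.     6.  ]
 [322.45 190.69  40.   319.   187.     8.  ]
 [349.88 193.74  28.   348.   191.     6.  ]]
n scene
[[216.08 152.4  128.   212.   142.    19.  ]
 [190.8  157.12 132.   187.   147.    19.  ]]
[[358.47 140.39 406.   349.   123.    36.  ]
 [341.61 132.27  65.   339.   125.    16.  ]
 [316.78 138.58 122.   312.   129.    22.  ]
 [294.54 141.33 123.   289.   132.    17.  ]
 [347.93 173.65 140.   341.   165.    15.  ]]
n top
[[202.91 173.24  41.   200.   170.     7.  ]
 [225.17 175.27  40.   222.   172.     7.  ]]
[[301.4  185.06  39.   299.   182.     7.  ]
 [323.54 188.19  44.   320.   185.     8.  ]
 [351.58 191.84  27.   350.   189.     6.  ]]
```

```bash
python3 - <<'E'
from h import *
print(tri([[295.13,155.15],[341.32,146.08],[316.12,151.32],[216.16,152.39],[190.86,157.15]],[[300.94,187.56],[349.94,193.68],[322.45,190.69],[225.19,175.24],[202.88,173.23]]))
print(toL([.688,-.041,0]))
P=tri([[295.13,155.15],[341.32,146.08],[316.12,151.32],[216.16,152.39],[190.86,157.15]],[[300.94,187.56],[349.94,193.68],[322.45,190.69],[225.19,175.24],[202.88,173.23]])
print([toL(p[:3]) for p in P])
E
```

```text
[[ 0.6873 -0.0404  0.2174  0.0009]
 [ 0.673  -0.1578  0.2181  0.0002]
 [ 0.68   -0.092   0.2175  0.0005]
 [ 0.7075  0.1371  0.2589  0.0016]
 [ 0.7118  0.1892  0.2593  0.0018]]
[81.0685 56.0323  0.    ]
[array([ 80.3243,  56.5649, 217.4113]), array([ 78.1672, -61.6731, 218.147 ]), array([ 78.3835,   4.5107, 217.5369]), array([ 82.1431, 235.2371, 258.908 ]), array([ 81.062 , 287.4361, 259.2731])]
```

move_arm(steps=[-2.6, 2, -12.1, 0, 0, 0, -5.1, -0.4, -24.1, 0, 0, 0, -7.3, -6.8, -34.6, 0, 0, 0, -8.9, -16.6, -42.4, 0, 0, 0, -9.7, -28.5, -46.3, 0, 0, 0, -9.6, -40.6, -46.1, 0, 0, 0, -8.7, -51.4, -42, 0, 0, 0, -7.6, -58, -36.8, 0, 0, 0, -7.6, -58, -36.8, 0, 0, 0])

```text
time_s: 35.6
ee_pos: [0.5112, -0.1044, 0.0688]
tcp_rot: [3.141, 0.205, 3.039]
ft_force: [2.4, -1.2, -3.7]
gripper_width: 0.188
grip_force: 15.0
```

```bash
python3 - <<'E'
from h import *
tr(.030);brown('o');flush('o',3.6)
E
```

```text
35.6 [ 0.5112 -0.1044  0.0688] [3.141  0.2053 3.0389] q [ 0.729   0.4255 -0.7694  2.1603  0.6227  0.539   0.9851] F [ 2.4304 -1.1626 -3.688 ] 0.18810485275483682 15.005671977996826
bar at lift [-94.4304 -25.213   98.2187] F lift [ 2.537  -0.9065 -3.688 ] [-0.0064 -0.2286 -0.0592]
scene [316.7368 144.8947] [313 142   9   7  57]
scene [313.2 156.8] [312 156   4   2   5]
top [322.2581 191.7419] [319 188   8   7  31]
pred upright 0 [314.9443 173.3968]
pred upright 0.025 [315.505  163.9848]
pred upright 0.05 [316.0816 154.3045]
pred upright 0.08 [316.7956 142.3179]
shelf (array([ -0.2126, 228.8718]), np.int64(59), np.float64(0.21704543110398794)) deck (array([ -0.2097, 228.1769]), np.int64(58), np.float64(0.2158803736007545))
268 deck below shelf px 0.09423442739108623
275 deck below shelf px 0.11484430879625052
285 deck below shelf px 0.1442869965179625
```

Rails are collinear across the gap to about 0.1 px (roughly 0.3 mm). Releasing and backing off.

move_arm(steps=[0, 0, 0, 0, 0, 0, 0, 0, 0, 0, 0, 0, 0, 0, 0, 0, 0, 0, 0, 0, -20, 0, 0, 0, 10, 0, -60, 0, 0, 0, 20, 0, -100, 0, 0, 0, 20, 0, -120, 0, 0, 0, 20, 0, -120, 0, 0, 0], claw=0.5)

```text
time_s: 36.7
ee_pos: [0.4681, -0.0996, 0.1842]
tcp_rot: [-3.14, 0.209, 3.04]
ft_force: [1.0, -0.1, -0.6]
gripper_width: 0.501
grip_force: 0.0
```

```bash
python3 - <<'E'
from h import *
st();grip('p');flush('p',3.6)
a=np.hstack([cv2.resize(cv2.imread('pics/p_scene.png')[115:265,230:390],(480,450),interpolation=2),cv2.resize(cv2.imread('pics/p_top.png')[155:275,265:345],(300,450),interpolation=2)])
cv2.imwrite('pics/final.png',a)
E
```

```text
36.7 [ 0.4681 -0.0996  0.1842] [-3.1403  0.2088  3.0397] q [ 1.0343  0.1704 -1.021   2.1381  0.2449  0.7181  1.3347] F [ 0.9906 -0.1019 -0.5821] 0.5007603736799358 0.0
scene [316.5789 144.8421] [312 142  10   7  57]
scene [313.2 156.8] [312 156   4   2   5]
top [322.2581 191.7419] [319 188   8   7  31]
pred upright 0 [314.9443 173.3968]
pred upright 0.025 [315.505  163.9848]
pred upright 0.05 [316.0816 154.3045]
pred upright 0.08 [316.7956 142.3179]
scene [360.5691 230.748 ] [353 223  17  17 123] ((360.5000305175781, 231.00003051757812), (17.677669525146484, 7.77817440032959), 45.0)
top [325.8108 242.1622] [323 239   6   8  37] ((325.5, 242.5), (7.0, 5.0), 90.0)
top [324.  261.5] [321 254   7  16  92] ((324.0000305175781, 261.5), (5.4727044105529785, 15.52258014678955), 5.710593223571777)
shelf (array([ -0.2119, 228.6959]), np.int64(60), np.float64(0.22662007099594186)) deck (array([ -0.211 , 228.6004]), np.int64(60), np.float64(0.23720588562344905))
268 deck below shelf px 0.13628911625085038
275 deck below shelf px 0.14234112400430377
285 deck below shelf px 0.1509868493664328
```

View pics/final.png

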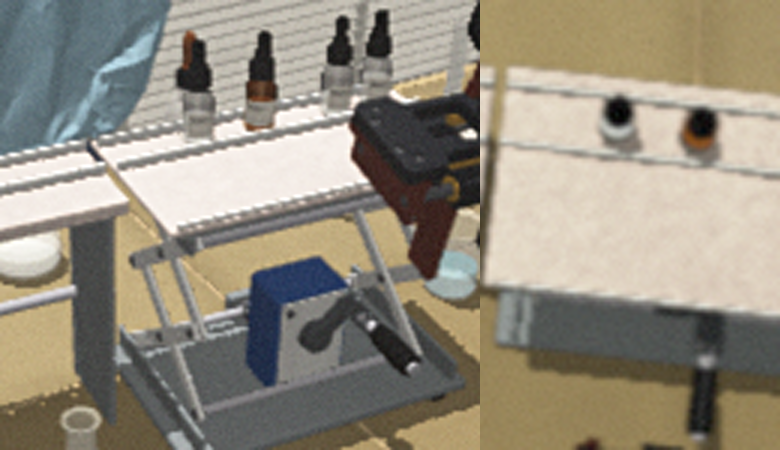

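The final view shows the four bottles upright, the rails in line across the gap at (100,150), and the grip pointing out at the robot at (390,345). One numeric check of the fold angle, then I'll hand in.

```bash
python3 - <<'E'
from h import *
c=.77
for gg in(1.2,1.35,1.45,1.57):
    pin=np.array([-47,-36*np.sin(c),70+36*np.cos(c)]);d=np.array([-np.sin(gg),np.cos(gg)*np.sin(c),-np.cos(gg)*np.cos(c)]);o=[]
    for nm in('scene','top'):
      m=camera_model(nm)
      for t in(14,37,60):
        v=R.from_euler('xyz',m['attitude']).inv().apply(L(pin+d*t)-m['position']);o.append((v[:2]/v[2]*m['fx']+[m['cx'],m['cy']]).round(1))
    print(gg,*o, np.degrees(np.arctan2(*(o[2]-o[0])[::-1])),np.degrees(np.arctan2(*(o[5]-o[3])[::-1])))
for nm,a in(('scene',(222,242,352,372)),('top',(253,272,319,330))):
    h=cv2.imread(f'pics/p_{nm}.png').max(2);ys,xs=np.nonzero(h[a[0]:a[1],a[2]:a[3]]<50);P=np.c_[xs+a[2],ys+a[0]].astype(np.float32);vx=cv2.fitLine(P,2,0,.01,.01).ravel();print(nm,vx,np.degrees(np.arctan2(vx[1],vx[0])))
E
```

```text
1.2 [353.2 225.9] [355.9 234.1] [358.8 242.5] [323. 252.] [319.8 260. ] [316.6 268. ] 71.3582081063006 111.80140948635174
1.35 [353.9 225.4] [357.9 232.7] [362.1 240.3] [323.6 252.3] [321.3 260.8] [318.9 269.3] 61.17444691178061 105.45455621512465
1.45 [354.4 225. ] [359.2 231.6] [364.2 238.5] [324.  252.4] [322.3 261.1] [320.6 269.8] 54.02312971289064 101.05641298024813
1.57 [354.9 224.5] [360.6 230.2] [366.6 236.1] [324.5 252.4] [323.6 261.3] [322.7 270.2] 44.75409687672918 95.77432590266332
scene [  0.7007   0.7134 360.5691 230.748 ] 45.51483
top [  0.1003  -0.995  324.     261.5   ] -84.24222
```

The fold angle comes out at about 1.57 rad in both views, so I'm handing in.

```bash
python3 -c "
from cell import *
print(close_job())"
```

```text
the job is handed in; nothing more can be done
None
```

The job is handed in, with no verdict returned: the brown bottle stands upright and released in its gap, the grip is folded fully out (about 1.57 rad), the deck measured flush with the shelf to about 0.5 mm, and the arm is clear; I did not measure the flask, wash bottle or beaker for movement.

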